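# Fit the right end dam in a sprung casting cell

## Task

First wedge the sprung jaw of the casting cell open by pressing the wooden prop block fully down between the steel post and the jaw's ramp, and let go of it. Then take from the rack the one dam that fills the cell's channel between the tall cheeks with only a little play, stand it upright on the bare worktop and let go so that you can take it again across its flat faces, and set it fully down in the channel. Last, pull the prop out so that the jaw clamps the dam square against the cell, stand the prop upright on the worktop, and leave the other dams and everything else where they are.

Things in the scene. Friction and masses are not known exactly. Their poses are not given: they have to be found in the camera images.
- cell: Casting cell fixed to the worktop: aluminium base 112 x 204 x 8 mm (x +-56, y -144 to +60 mm). Origin on the worktop under the open end of the small white cell; x across, y from jaw to cell, z up. The white cell (x +-32, y 0 to 56, top z 28 mm) has stop flanges at y 0; then towards -y come dam channel, jaw nose, steel post (its centre y -77), prop bay, jaw ramp, and a spring plate at y -140, 30 mm high.
- seat (a point): Point on the channel floor (8 mm above the worktop) under the centre of a clamped dam, 7 mm to -y of the flanges; axes as cell, dam length along x. The channel is 53 mm wide along x between two aluminium cheeks, 60 mm high with lips flared outward to 71 mm. The jaw's nose (x +-20, top z 28 mm) faces the flanges and shuts to y -11 mm of cell, so a set-down dam stands 30 mm proud of it.
- bay (a point): Point on the base plate (8 mm above the worktop) under the centre of the prop when its 26 x 60 mm side is against the steel post (on +y; 20 mm wide, top z 46 mm); axes as cell, the prop's 22 mm along y. On -y is the jaw: its ramp leads in from 27 mm at z 46 to 13 mm (shut) at z 20 mm. Lowered with 1 to 2 mm to the post, the prop drives the jaw back. Jaw rails at x +-15 to +-22, top z 16 mm.
- jaw (a joint): Opening of the sprung jaw in m: 0 shut (11 mm between nose and flanges), 0.009 with the prop in the bay (20 mm), 0.003 clamped on a 14 mm dam; at most 0.014. It opens along the cell's -y. The spring shuts it with about 4 N at 0 and 5 N at 0.009; pressing the prop down takes about 10 to 20 N.
- prop_mid (a point): Centre of the prop, a plain wooden block 26 (x) x 22 (y) x 60 (z) mm standing upright on the worktop; this point is 30 mm above its foot. 60 g.
- rack: White dam rack fixed on the worktop: base 34 (x) x 100 (y) x 5 mm, four ribs (30 x 9 mm, top z 43 mm) leave slots at y -26, 0, +26 mm. A dam stands on edge in each, length along x, foot at z 5, top at z 55 mm; its ends stick out past ribs and base and are free to grasp. Between the dams (12 mm, mostly rib) there is no room for fingers. Origin on the worktop under its centre.
- dam_1_mid (a point): Centre of a grey dam 42 (x, length) x 14 (y) x 50 (z) mm, standing in a slot of the rack. The three dams look alike but for their length and stand in any order. 40 to 85 g.
- dam_2_mid (a point): Centre of a grey dam 49 (x, length) x 14 (y) x 50 (z) mm, standing in a slot of the rack. 40 to 85 g.
- dam_3_mid (a point): Centre of a grey dam 56 (x, length) x 14 (y) x 50 (z) mm, standing in a slot of the rack. 40 to 85 g.
- timer: Bystander: white bench timer 64 x 70 x 18 mm, loose, near the front edge. Origin under its centre.
- vial_1: Bystander: glass vial with white cap, 27 x 27 x 60 mm, loose, behind the rack and cell. Origin under its centre.
- label_pad: Bystander: pale yellow pad 46 x 85 x 10 mm, loose, at the front. Origin under its centre. Between the cell and the rack the worktop is bare, about 13 cm wide.
Things that resemble listed ones, but are neither listed nor needed, are in the scene too. Several things have the shape of the rack; the one meant has the colours described above.

How it is judged:
By the outcome, as a careful person would: the job done as asked, in the order asked, and still so for the second after the job is handed in, with the robot touching nothing.
It also fails if it takes over 72 s, if anything falls off the work surface, if the arm or the gripper's body presses on something with over 40 N, if the wrist force passes 120 N, or if a joint passes its speed limit or range.

## Robot

A 6-joint arm with a two-finger parallel gripper is mounted at the origin on a cart in front of the work surface, level with it; the furniture and walls round the work are solid. World frame = base frame: x ahead of the robot, y to its left, z up, the work surface at z = 0. Lengths are in m, angles in degrees, forces in N, time in s.
With the tool pointing down it reaches from about 0.35 to 0.875 m from the base axis. Payload 4.2 kg.
Tool frame: the origin (TCP) lies midway between the tips of the shut fingers; the grasp point (between the pads) lies 19 mm behind it; z points along the fingers, y is the line along which they close (so a half turn about z gives the same grasp; the last joint's range is limited). The gripper opens to 87 mm and grips with 3 to 60 N. Pads are 19 mm wide; open, the fingers measure 117 mm over their backs; the gripper's body (75 mm by 190 mm) begins 51 mm behind the grasp point.
Start: joints at [-55.141, 22.042, 0.453, 0, -68.411, -14.817], TCP at [0.214, -0.587, 0.223] pointing down, gripper open.
Joint ranges: [-179.83, 179.83], [-69.29, 118.12], [-61.27, 80.66], [-181.25, 117.63], [-171.15, -9.14], [-177.46, 177.46]. Speed limits (degrees/s): [159.86, 159.86, 180, 180, 180, 180].

## Interface

Orientations are given as a 3x3 rotation matrix whose columns are the frame's x, y, z axes.
In Python, from station import sense, capture, finish_job, silhouettes, landmark_of gives the robot as it stands.
- The arm moves only by the tool step_arm, never from a script. Its arguments are lists of equal length, an entry for each row: "linear": the shift along the tool's x, y, z in mm, a list of three; "delta_rot": the turn, a rotation vector about the tool's x, y, z in rad, a list of three; "grip": the finger opening in mm, from 0 to 87. A call has 1 to 10 rows; each row shifts and turns the commanded pose from where the row before left it, along the tool's axes as they then stand; what a row does not reach is not made up. A row lasts 1/8 s, in which the tool goes at most 62.5 mm and 10.7 degrees, less where a joint would pass 70% of its speed; a pose out of reach is approached as far as the arm can. A call with a gripper value outside its range is refused whole. The fingers move at their own pace and stop on an object; the grip force is fixed at half the most. Time passes only in rows, so rows that do not move let the fingers close. It gives the time, the measured TCP pose, the force, the opening and the grip force at its end, in the units of the state.
- sense(): the state, without advancing time (a new reading comes with each control period).
- capture(name): name is "scene" or "top" or "wrist"; returns a dict with "img" (400x640x3 uint8, red, green, blue), "fx", "fy", "cx", "cy" (pixels), "world_to_cam" (4x4, takes a point from world to camera coordinates); the wrist camera has in their place "mount" (4x4, takes a point from camera to tool coordinates, whose origin is the TCP and whose axes are the flange's). Camera axes: x right, y up, looking along -z (the intrinsics and any distortion apply to the point x, -y, -z); pixel columns grow to the right and rows downward; lengths in m; the calibration is good to about 2 mm. A picture is of the moment at which its call begins: read the wrist's pose just before it. There is no depth.
- finish_job(): hands the job in; it is judged then, once.
Trained networks look in the newest picture that a camera, given by its name, has taken for a name from the list of things; names that differ only in an ending like _2 or _b are one class to them, and where a whole thing is asked for, a point or a joint stands for the part that bears it (a point fixed in the world has none). Each returns a list of dicts, best first, with "score" (0 to 1); they miss things now and then, are a little off and sometimes report something else, mostly with a low value. They report only what shows in the picture. A call takes as long as a camera call. They do not tell look-alikes from the thing itself.
- silhouettes(camera, label): "mask" (400x640 bool, what is visible of it) and "point" ([column, row] in pixels, amid what is visible of it).
- landmark_of(camera, label): "point" ([column, row] in pixels: a listed point, or the origin of a listed thing).
The state is a dict: "time_s": time; "joints": joint angles; "joint_velocities": joint speeds; "effort": joint torques, N m; "tcp_pos": TCP position; "ee_rot": TCP orientation; "wrist_force": force on the tool from outside, world axes, zero at the start; "moment": the same for the moment, N m; "gripper_width": opening from 0.0 (shut) to 1.0 (fully open); "gripper_force": force on a finger pad.
Only numpy, scipy, OpenCV 4.12 (cv2) and the standard library are available. Lean on these libraries where they do the work, as an engineer would, in place of code of your own. Each camera call takes 0.05 s, during which the arm holds its last target. There are 200 camera calls.

## Working session

There is one attempt and no reset: what is moved stays moved. The work goes in short steps, Python scripts to look and compute and a tool call to move; the robot and the scene stay as the last step left them, time stands still between calls to the robot, and variables do not carry over. Pictures are saved under pics/ and viewed, at most 10 in all, crops included, and the job is handed in when it is done.

Besides the shell and the picture viewer there is one more tool, called after "Request:" as name(argument=value, ...) on one line, values as JSON. step_arm: Moves the arm, as the interface text tells. Its arguments: {"type":"object","properties":{"linear":{"type":"array"},"delta_rot":{"type":"array"},"grip":{"type":"array"}},"required":["linear","delta_rot","grip"]}

```bash
ls; mkdir -p pics; cat > h.py <<'E'
import numpy as np,cv2
from station import sense,capture,silhouettes,landmark_of,finish_job
def save(c,n,crop=None,s=1):
    im=c["img"][:,:,::-1]
    if crop: im=im[crop[1]:crop[3],crop[0]:crop[2]]
    cv2.imwrite("pics/"+n,cv2.resize(im,None,fx=s,fy=s,interpolation=cv2.INTER_CUBIC))
def cam(c,st=None):
    if "world_to_cam" in c: M=np.array(c["world_to_cam"])
    else:
        T=np.eye(4);T[:3,:3]=st["ee_rot"];T[:3,3]=st["tcp_pos"];M=np.linalg.inv(T@np.array(c["mount"]))
    return M
def ray(c,M,p):
    d=np.array([(p[0]-c["cx"])/c["fx"],-(p[1]-c["cy"])/c["fy"],-1.])
    R=M[:3,:3];return -R.T@M[:3,3],R.T@d
def at(c,M,p,z):
    o,d=ray(c,M,p);return o+d*(z-o[2])/d[2]
def proj(c,M,P):
    q=M[:3,:3]@np.array(P)+M[:3,3];return [c["cx"]+c["fx"]*q[0]/-q[2],c["cy"]-c["fy"]*q[1]/-q[2]]
E
python3 - <<'E'
from h import *
np.set_printoptions(precision=4,suppress=True)
s=sense();print(s["time_s"],s["tcp_pos"],np.array(s["ee_rot"]),s["gripper_width"])
for n in["scene","top"]:
    c=capture(n);save(c,n+".png");M=cam(c)
    print(n,{k:c[k] for k in c if k not in("img","world_to_cam")},at(c,M,(320,200),0),-M[:3,:3].T@M[:3,3])
    for l,z in[("cell",0),("seat",.008),("bay",.008),("prop_mid",.03),("rack",0),("dam_1_mid",.03),("timer",0),("vial_1",0),("label_pad",0)]:
        for r in landmark_of(n,l)[:5]: print(l,np.round(r["score"],2),np.round(r["point"]),at(c,M,r["point"],z))
E
```

```text
pics
0.0 [ 0.214  -0.5866  0.2215] [[-0.9395 -0.3426 -0.0008]
 [-0.3426  0.9395  0.002 ]
 [ 0.0001  0.0022 -1.    ]] 1.0027679309419146
scene {'fx': 491.2843611140654, 'fy': 491.2843611140654, 'cx': 328.17447309749457, 'cy': 197.8811164168033} [ 0.5569 -0.0326  0.    ] [0.1369 0.3797 1.0728]
cell 0.82 [329. 190.] [ 0.5605 -0.0677  0.    ]
cell 0.25 [356. 167.] [ 0.5616 -0.1666  0.    ]
seat 0.9 [331. 187.] [ 0.5605 -0.0743  0.008 ]
bay 0.84 [355. 166.] [ 0.5622 -0.1639  0.008 ]
bay 0.69 [331. 192.] [ 0.5513 -0.066   0.008 ]
bay 0.49 [418. 129.] [ 0.5241 -0.3708  0.008 ]
prop_mid 0.48 [416. 132.] [ 0.5116 -0.3449  0.03  ]
rack 0.74 [241. 207.] [0.6798 0.1185 0.    ]
rack 0.73 [222. 280.] [0.5677 0.2716 0.    ]
rack 0.62 [272. 325.] [0.4097 0.2607 0.    ]
dam_1_mid 0.59 [206. 290.] [0.5613 0.315  0.03  ]
timer 0.66 [378. 238.] [ 0.3857 -0.0574  0.    ]
vial_1 0.75 [239. 205.] [0.6884 0.1189 0.    ]
label_pad 0.77 [318. 289.] [0.3956 0.1321 0.    ]
top {'fx': 448.38762664785503, 'fy': 448.38762664785503, 'cx': 321.0813860903904, 'cy': 202.42789010847358} [ 0.5501 -0.029   0.    ] [ 0.3017 -0.0195  1.3739]
cell 0.97 [334. 197.] [ 0.5602 -0.0726  0.    ]
cell 0.7 [219. 194.] [0.5731 0.2841 0.    ]
seat 0.95 [336. 194.] [ 0.5655 -0.0793  0.008 ]
seat 0.15 [219. 193.] [0.576  0.2833 0.008 ]
bay 0.62 [365. 199.] [ 0.5482 -0.1691  0.008 ]
prop_mid 0.43 [421. 210.] [ 0.5083 -0.336   0.03  ]
rack 0.75 [223. 246.] [0.4139 0.2704 0.    ]
dam_1_mid 0.6 [206. 196.] [0.5626 0.3175 0.03  ]
timer 0.57 [329. 256.] [ 0.3763 -0.0528  0.    ]
vial_1 0.67 [273. 156.] [0.6932 0.116  0.    ]
label_pad 0.89 [269. 250.] [0.3992 0.1287 0.    ]
```

View pics/scene.png

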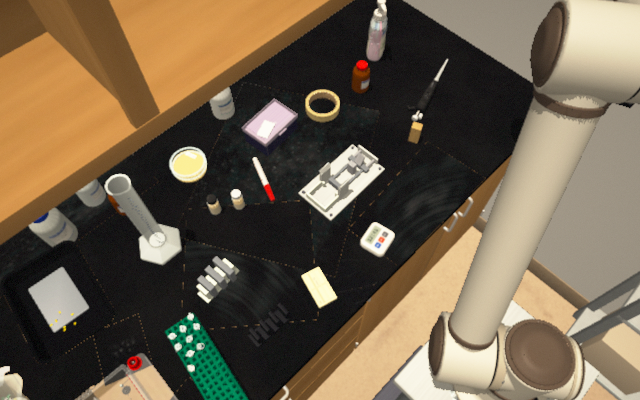

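View pics/top.png

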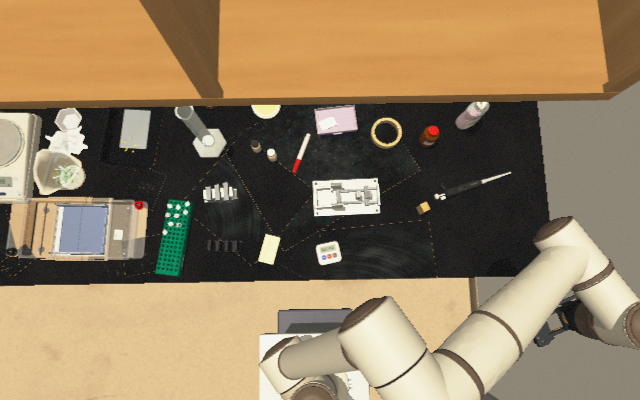

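The white rack (scene 217,278 / top 220,192) is the one described; its look-alike is the black rack (scene 268,325 / top 225,246). The prop is at scene (416,132) / top (423,208), near the dark pen. The cell is at top (346,197). There are two vials, one white-capped and one black-capped. I'll move over the prop to check it close up.

Request:
step_arm(linear=[[-46,20,-7],[-46,20,-7],[-46,20,-7],[-46,20,-7],[-46,20,-7],[-46,20,-7],[-46,20,-7],[0,0,0]], delta_rot=[[0,0,0],[0,0,0],[0,0,0],[0,0,0],[0,0,0],[0,0,0],[0,0,0],[0,0,-0.175]], grip=[87,87,87,87,87,87,87,87])

```text
time_s: 2.0
tcp_pos: [0.4712, -0.3432, 0.2721]
ee_rot: [[-0.861, -0.509, 0.002], [-0.509, 0.861, -0.0], [-0.001, -0.001, -1.0]]
wrist_force: [-0.1, -1.2, -0.4]
gripper_width: 1.003
gripper_force: 0.0
```

Request:
step_arm(linear=[[0,0,0],[0,0,0],[0,0,0],[0,0,0],[0,0,0],[0,0,0],[0,0,0]], delta_rot=[[0,0,-0.175],[0,0,-0.175],[0,0,-0.175],[0,0,-0.175],[0,0,-0.175],[0,0,-0.175],[0,0,0]], grip=[87,87,87,87,87,87,87])

```text
time_s: 2.88
tcp_pos: [0.4687, -0.3452, 0.2716]
ee_rot: [[0.002, -1.0, 0.0], [-1.0, -0.002, -0.0], [0.0, -0.0, -1.0]]
wrist_force: [0.4, -0.5, -0.1]
gripper_width: 0.994
gripper_force: 0.0
```

```bash
cat >> h.py <<'E'
np.set_printoptions(precision=4,suppress=True)
def yaw(s): R=np.array(s["ee_rot"]);return np.degrees(np.arctan2(R[1,1],R[0,1]))
def info(s): print("t",s["time_s"],"tcp",np.array(s["tcp_pos"]),"psi",yaw(s),"tilt",np.array(s["ee_rot"])[:,2],"J",np.round(s["joints"],1),"F",np.round(s["wrist_force"],1),"w",s["gripper_width"]*87,s["gripper_force"])
def plan(s,tgt,psi):
    """shift in tool axes (mm) at present attitude, then rotvec to down attitude with tool y at psi"""
    from scipy.spatial.transform import Rotation as Ro
    R=np.array(s["ee_rot"]);p=np.radians(psi);c,si=np.cos(p),np.sin(p)
    D=np.array([[-si,c,0],[c,si,0],[0,0,-1]])
    print("PLAN lin",R.T@(np.array(tgt)-s["tcp_pos"])*1000,"rot",Ro.from_matrix(R.T@D).as_rotvec())
E
python3 - <<'E'
from h import *
s=sense();info(s);c=capture("wrist");save(c,"w1.png");M=cam(c,s)
print(np.array(c["mount"]),c["fx"],c["cx"],c["cy"])
for l,z in[("prop_mid",.03),("cell",0),("bay",.008)]:
    for r in landmark_of("wrist",l)[:3]: print(l,r["score"],r["point"],at(c,M,r["point"],z))
E
```

```text
t 2.875 tcp [ 0.4687 -0.3452  0.2716] psi -179.88853385200463 tilt [ 0. -0. -1.] J [-20.4  16.1  -1.1  -0.  -72.7  20.6] F [ 0.4 -0.5 -0.1] w 86.48155443144536 0.0
[[ 0.0009  0.9671  0.2545  0.0692]
 [ 1.     -0.0009  0.      0.    ]
 [ 0.0002  0.2545 -0.9671 -0.1613]
 [ 0.      0.      0.      1.    ]] 348.9055864071443 323.4162243997609 198.9312820001955
prop_mid 0.68 [285.8, 171.3] [ 0.5127 -0.3417  0.03  ]
bay 0.68 [254.9, 300.1] [ 0.5616 -0.1597  0.008 ]
```

View pics/w1.png

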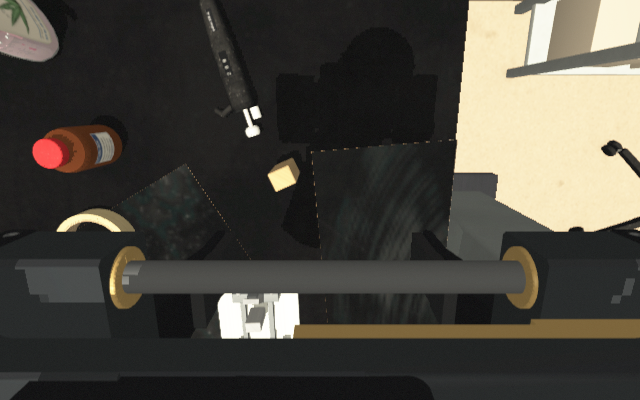

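The wrist view shows the prop at (285,173), turned about 25 degrees. Part of the cell is at the lower edge (258,315). I'll go closer to measure the prop's yaw.

Request:
step_arm(linear=[[-29,-15,37],[-29,-15,37],[-29,-15,37],[0,0,0]], delta_rot=[[0,0,0],[0,0,0],[0,0,0],[0,0,0]], grip=[87,87,87,87])

```text
time_s: 3.58
tcp_pos: [0.5122, -0.256, 0.1575]
ee_rot: [[0.005, -1.0, -0.007], [-1.0, -0.005, 0.002], [-0.002, 0.007, -1.0]]
wrist_force: [-0.6, 0.4, 0.9]
gripper_width: 0.997
gripper_force: 0.0
```

```bash
cat >> h.py <<'E'
from scipy.optimize import minimize
def boxmask(c,M,x,y,th,dx,dy,z0,z1,shape=(400,640),ss=4):
    t=np.radians(th);R=np.array([[np.cos(t),-np.sin(t)],[np.sin(t),np.cos(t)]])
    P=[]
    for a in(-1,1):
        for b in(-1,1):
            q=R@[a*dx/2,b*dy/2]
            for z in(z0,z1): P.append(proj(c,M,[x+q[0],y+q[1],z]))
    h=cv2.convexHull(np.array(P,np.float32))[:,0]
    m=np.zeros(shape,np.uint8);cv2.fillConvexPoly(m,np.round(h*16).astype(np.int32),1,shift=4);return m>0
def fitbox(c,M,mask,x0,y0,dx,dy,z0,z1,ths):
    best=None
    for t in ths:
        f=lambda v:-(lambda m:(m&mask).sum()/max(1,(m|mask).sum()))(boxmask(c,M,x0+v[0]*.01,y0+v[1]*.01,t+v[2]*10,dx,dy,z0,z1))
        r=minimize(f,[0,0,0],method="Nelder-Mead",options=dict(initial_simplex=[[0,0,0],[.5,0,0],[0,.5,0],[0,0,.7]],xatol=1e-3,fatol=1e-4))
        if best is None or r.fun<best[0]: best=(r.fun,x0+r.x[0]*.01,y0+r.x[1]*.01,t+r.x[2]*10)
    return np.array(best)
E
python3 - <<'E'
from h import *
s=sense();info(s);c=capture("wrist");save(c,"w2.png");M=cam(c,s)
r=silhouettes("wrist","prop_mid")[0];print(r["score"],r["point"],r["mask"].sum())
l=landmark_of("wrist","prop_mid")[0];p=at(c,M,l["point"],.03);print(l,p)
u,v=map(int,r["point"]);hsv=cv2.cvtColor(c["img"],cv2.COLOR_RGB2HSV)
m=((hsv[:,:,1]>50)&(hsv[:,:,2]>60)&(hsv[:,:,0]<35)).astype(np.uint8)
w=np.zeros_like(m);w[max(0,v-60):v+60,max(0,u-60):u+60]=1
n,lab,st,_=cv2.connectedComponentsWithStats(m&w);mc=lab==lab[v,u];print("col",mc.sum(),(mc&r["mask"]).sum())
for mk in(r["mask"],mc):
  for d in((.026,.022),): print(fitbox(c,M,mk,p[0],p[1],*d,0,.06,range(-80,100,20)))
  for d in((.022,.026),): print('swap in +-45',[fitbox(c,M,mk,p[0],p[1],.026,.022,0,.06,[t])for t in range(-80,100,40)])
save(c,"w2c.png",(u-70,max(0,v-70),u+70,v+70),4)
E
```

```text
t 3.575 tcp [ 0.5122 -0.256   0.1575] psi -179.69225559893883 tilt [-0.0066  0.0019 -1.    ] J [-10.4  20.3 -12.1  -0.  -57.9  10.7] F [-0.6  0.4  0.9] w 86.69824124528026 0.0
0.78 [322.9, 86.3] 1226
{'point': [319.7, 91.9], 'score': 0.58} [ 0.5148 -0.3366  0.03  ]
col 1225 1210
[-0.9614  0.5147 -0.3391 23.5656]
swap in +-45 [array([ -0.7763,   0.5145,  -0.3388, -77.1648]), array([ -0.7806,   0.5145,  -0.3388, -54.4873]), array([-0.9607,  0.5147, -0.3391, 23.2059]), array([-0.9614,  0.5147, -0.3391, 23.5656]), array([-0.7553,  0.5147, -0.3394, 91.3896])]
[-0.9615  0.515  -0.339  24.1661]
swap in +-45 [array([ -0.7779,   0.5146,  -0.3384, -73.3489]), array([ -0.7802,   0.5148,  -0.3391, -53.0261]), array([-0.9608,  0.5149, -0.3391, 24.2948]), array([-0.9562,  0.5147, -0.3393, 22.9033]), array([ -0.7696,   0.5148,  -0.3395, 100.7956])]
```

View pics/w2c.png

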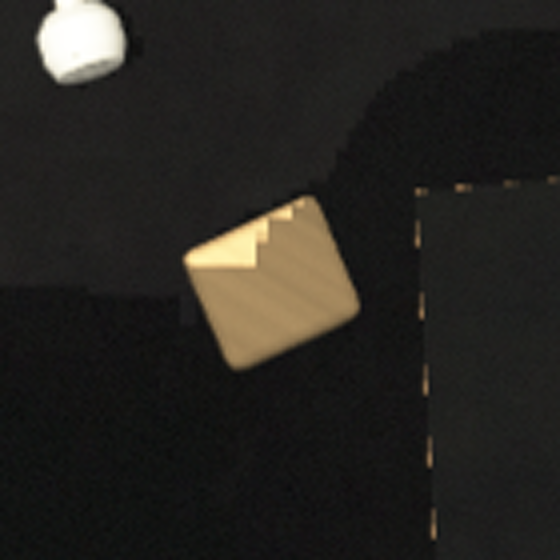

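The crop confirms a plain wooden block at about (323,86) in the full wrist image. The fit is solid: (0.515,-0.339), x axis at 23.8°, IoU 0.96. Next is a close look at the cell.

Request:
step_arm(linear=[[-52,-16,-31],[-52,-16,-31],[-52,-16,-31],[0,0,0]], delta_rot=[[0,0,0],[0,0,0],[0,0,0],[0,0,0]], grip=[87,87,87,87])

```text
time_s: 4.22
tcp_pos: [0.5635, -0.1004, 0.2584]
ee_rot: [[0.007, -1.0, 0.01], [-1.0, -0.007, 0.0], [-0.0, -0.01, -1.0]]
wrist_force: [-0.1, -1.0, -0.6]
gripper_width: 1.001
gripper_force: 0.0
```

```bash
python3 - <<'E'
from h import *
s=sense();info(s);c=capture("wrist");save(c,"w3.png");M=cam(c,s)
for l,z in[("cell",0),("bay",.008),("seat",.008)]:
    for r in landmark_of("wrist",l)[:2]: print(l,r["score"],r["point"],at(c,M,r["point"],z))
g=c["img"].min(2)>110
r=silhouettes("wrist","cell")[0];u,v=map(int,r["point"]);print(r["score"],r["mask"].sum(),u,v)
ys,xs=np.where(r["mask"]);P=np.array([at(c,M,(a,b),.008)[:2] for a,b in zip(xs,ys)],np.float32)
print(cv2.minAreaRect(P*1000))
save(c,"w3c.png",(150,20,450,300),2)
E
```

```text
t 4.225 tcp [ 0.5635 -0.1004  0.2584] psi -179.58921929672567 tilt [ 0.0103  0.0001 -0.9999] J [  6.1  15.3  -4.2   0.1 -69.9  -5.7] F [-0.1 -1.  -0.6] w 87.09313802150817 0.0
cell 0.69 [329.6, 194.3] [ 0.5583 -0.0651  0.    ]
bay 0.77 [329.3, 113.1] [ 0.5599 -0.163   0.008 ]
seat 0.55 [465.3, 207.8] [ 0.3922 -0.0519  0.008 ]
0.71 16248 329 150
((557.5505981445312, -107.3438720703125), (111.13065338134766, 207.9093475341797), 1.7346014976501465)
```

View pics/w3c.png

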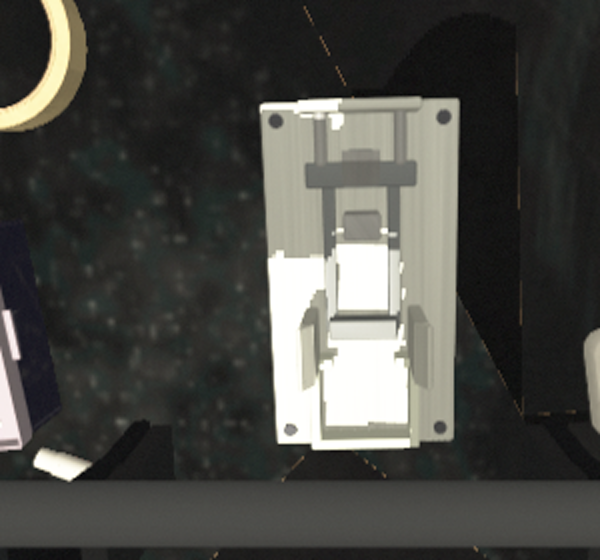

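The crop shows the whole cell: base corners at crop (261,103), (459,98), (277,443) and (453,441), with the post near (361,225), the jaw ramp just above it and the channel at (362,330). I'll compute the cell pose from the corners and screw heads.

```bash
python3 - <<'E'
from h import *
s=sense();info(s);c=capture("wrist");M=cam(c,s)
cv2.imwrite('/tmp/w.png',c["img"][:,:,::-1])
f=lambda q:at(c,M,(150+q[0]/2,20+q[1]/2),.008)[:2]*1000
for n,Q in(("corner",[(261,103),(459,98),(277,443),(453,441)]),("screw",[(276,120),(443,117),(290,429),(440,426)])):
    P=[f(q) for q in Q];print(n,np.array(P),"c",np.mean(P,0))
    for a,b in((0,1),(2,3),(0,2),(1,3)):
        d=P[b]-P[a];print(np.hypot(*d),np.degrees(np.arctan2(d[1],d[0])))
# refined screws: dark blob centroid
g=c["img"].mean(2);S=[]
for q in[(276,120),(443,117),(290,429),(440,426)]:
    u,v=int(150+q[0]/2),int(20+q[1]/2);w=g[v-6:v+7,u-6:u+7];k=np.clip(np.median(w)-15-w,0,None);yy,xx=np.mgrid[v-6:v+7,u-6:u+7]
    S.append(at(c,M,((k*xx).sum()/k.sum(),(k*yy).sum()/k.sum()),.009)[:2]*1000)
print(np.array(S),np.mean(S,0))
for a,b in((0,1),(2,3),(0,2),(1,3)):
    d=S[b]-S[a];print(np.hypot(*d),np.degrees(np.arctan2(d[1],d[0])))
plan(s,[.515,-.339,.10],203.8)
E
```

```text
t 4.475 tcp [ 0.5599 -0.1036  0.2529] psi -179.90409937189207 tilt [-0.0012 -0.0001 -1.    ] J [  5.8  15.5  -4.7  -0.  -69.9  -5.7] F [ 0.4  0.4 -0.1] w 86.8016424193708 0.0
corner [[ 607.0004 -210.4954]
 [ 498.3738 -213.3704]
 [ 602.7828  -11.0491]
 [ 493.3748  -12.6145]] c [ 550.383  -111.8824]
108.66464246768979 -178.4838826223834
109.41921687856541 -179.18024563154475
199.49086807470718 91.21143140707368
200.81812296618202 91.42642981335064
screw [[ 598.9707 -201.6585]
 [ 506.7762 -203.4727]
 [ 594.5315  -20.3176]
 [ 501.8174  -22.4906]] c [ 550.5239 -111.9848]
92.21240174743821 -178.8726754946027
92.73955021874804 -178.65737935537527
181.39519668884017 91.40231094765403
181.05001816314513 91.56945476796905
[[ 604.466  -198.5437]
 [ 503.3944 -203.7665]
 [ 600.0506  -15.6265]
 [ 497.1953  -22.4427]] [ 551.2766 -110.0949]
101.20646356722719 -177.04187889396846
103.08085234786223 -176.2085618559562
182.97046342137727 91.3827752107265
181.4297765079357 91.95803856559034
PLAN lin [235.3434  45.0702 152.9913] rot [ 0.0012  0.0002 -0.4137]
```

```bash
cat >> h.py <<'E'
def cellmask(c,M,x,y,th):
    t=np.radians(th);m=np.zeros((400,640),bool)
    for cx,cy,dx,dy,z in((0,-.042,.112,.204,.008),(0,.028,.064,.056,.028),(0,-.140,.062,.006,.030)):
        m|=boxmask(c,M,x+np.cos(t)*cx-np.sin(t)*cy,y+np.sin(t)*cx+np.cos(t)*cy,th,dx,dy,0,z)
    return m
def fitcell(c,M,mask,x0,y0,t0):
    f=lambda v:-(lambda m:(m&mask).sum()/max(1,(m|mask).sum()))(cellmask(c,M,x0+v[0]*.01,y0+v[1]*.01,t0+v[2]*10))
    r=minimize(f,[0,0,0],method="Nelder-Mead",options=dict(initial_simplex=[[0,0,0],[.5,0,0],[0,.5,0],[0,0,.3]],xatol=1e-3,fatol=1e-5))
    return np.array([r.fun,x0+r.x[0]*.01,y0+r.x[1]*.01,t0+r.x[2]*10])
E
python3 - <<'E'
from h import *
for n in("wrist","top","scene"):
    s=sense();c=capture(n);M=cam(c,s)
    r=silhouettes(n,"cell")[0];g=c["img"].max(2)>85
    u,v=map(int,r["point"]);k=cv2.dilate(r["mask"].astype(np.uint8),np.ones((7,7)))>0
    mc=g&k
    mc=cv2.morphologyEx(mc.astype(np.uint8),cv2.MORPH_CLOSE,np.ones((5,5)))
    nn,lab,st,_=cv2.connectedComponentsWithStats(mc);mc=lab==1+np.argmax(st[1:,4])
    cn,_=cv2.findContours(mc.astype(np.uint8),cv2.RETR_EXTERNAL,cv2.CHAIN_APPROX_NONE);q=np.zeros((400,640),np.uint8);cv2.drawContours(q,cn,-1,1,-1)
    print(n,r["score"],"net",fitcell(c,M,r["mask"],.556,-.067,1.3),"thr",fitcell(c,M,q>0,.556,-.067,1.3))
    for l,z in(("cell",0),("seat",.008),("bay",.008)):
        for a in landmark_of(n,l)[:1]: print(l,a["score"],at(c,M,a["point"],z))
E
```

```text
wrist 0.58 net [-0.974   0.5554 -0.0659  2.1884] thr [-0.9811  0.5568 -0.066   2.054 ]
cell 0.64 [ 0.5551 -0.0678  0.    ]
bay 0.76 [ 0.5602 -0.161   0.008 ]Traceback (most recent call last):
  File "<stdin>", line 4, in <module>
IndexError: list index out of range
```

Cell pose: (0.5565,-0.066), yaw about 2.0°. That puts the bay at (0.560,-0.164), which agrees with the landmark network. Now the prop.

Request:
step_arm(linear=[[47,9,30],[47,9,30],[47,9,31],[47,9,31],[47,9,31],[0,0,0],[0,0,0],[0,0,0],[0,0,0],[0,0,0]], delta_rot=[[0,0,0],[0,0,0],[0,0,0],[0,0,0],[0,0,0],[0,0,-0.138],[0,0,-0.138],[0,0,-0.138],[0,0,0],[0,0,0]], grip=[87,87,87,87,60,60,60,60,60,60])

```text
time_s: 6.12
tcp_pos: [0.5167, -0.3373, 0.1004]
ee_rot: [[0.404, -0.915, -0.0], [-0.915, -0.404, -0.0], [0.0, 0.0, -1.0]]
wrist_force: [0.4, -0.4, -0.5]
gripper_width: 0.69
gripper_force: 0.0
```

```bash
python3 - <<'E'
from h import *
s=sense();info(s);plan(s,[.515,-.339,.028],203.8)
E
```

```text
t 6.125 tcp [ 0.5167 -0.3373  0.1004] psi -156.15575570919438 tilt [-0. -0. -1.] J [-18.1  27.4  -9.8   0.  -52.8  42. ] F [ 0.4 -0.4 -0.5] w 60.03286780052985 0.0
PLAN lin [ 0.8807  2.1964 72.3835] rot [ 0.     -0.      0.0008]
```

Request:
step_arm(linear=[[1,2.2,24],[0,0,24],[0,0,24.5],[0,0,0],[0,0,0],[0,0,0],[0,0,0]], delta_rot=[[0,0,0],[0,0,0],[0,0,0],[0,0,0],[0,0,0],[0,0,0],[0,0,0]], grip=[60,60,60,60,20,20,20])

```text
time_s: 7.0
tcp_pos: [0.5155, -0.3393, 0.0289]
ee_rot: [[0.406, -0.914, 0.002], [-0.914, -0.406, -0.001], [0.001, -0.001, -1.0]]
wrist_force: [0.8, 0.5, -0.7]
gripper_width: 0.435
gripper_force: 0.0
```

```bash
python3 - <<'E'
from h import *
s=sense();info(s);plan(s,[.560,-.1665,.16],182.0)
E
```

```text
t 7.0 tcp [ 0.5155 -0.3393  0.0289] psi -156.05340358303621 tilt [ 0.0017 -0.0006 -1.    ] J [-18.3  32.3 -13.6   0.  -44.   42.3] F [ 0.8  0.5 -0.7] w 37.81023937575954 0.0
PLAN lin [-139.7298 -110.9481 -131.1711] rot [-0.0015 -0.001   0.383 ]
```

Request:
step_arm(linear=[[0,0,0],[0,0,0],[0,0,0],[0,0,0],[0,0,-40],[0,0,-45],[0,0,-45],[0,0,0]], delta_rot=[[0,0,0],[0,0,0],[0,0,0],[0,0,0],[0,0,0],[0,0,0],[0,0,0],[0,0,0]], grip=[15,15,15,15,15,15,15,15])

```text
time_s: 8.0
tcp_pos: [0.5173, -0.3402, 0.1621]
ee_rot: [[0.406, -0.914, 0.008], [-0.914, -0.406, -0.004], [0.007, -0.006, -1.0]]
wrist_force: [0.6, -0.1, -1.1]
gripper_width: 0.299
gripper_force: 30.0
```

```bash
python3 - <<'E'
from h import *
s=sense();info(s);plan(s,[.560,-.1665,.11],182.0)
E
```

```text
t 8.0 tcp [ 0.5173 -0.3402  0.1621] psi -156.0235958114215 tilt [ 0.0082 -0.0035 -1.    ] J [-18.3  23.9  -5.8   0.1 -59.8  42.3] F [ 0.6 -0.1 -1.1] w 25.971750440241475 29.999648393131793
PLAN lin [-141.6525 -109.3035   51.7991] rot [-0.0072 -0.0053  0.3835]
```

Request:
step_arm(linear=[[-35.4,-27.3,10],[-35.4,-27.3,13],[-35.4,-27.3,14],[-35.4,-27.3,14],[0,0,0],[0,0,0],[0,0,0],[0,0,0],[0,0,0]], delta_rot=[[0,0,0],[0,0,0],[0,0,0],[0,0,0],[0,0,0.128],[0,0,0.128],[0,0,0.128],[0,0,0],[0,0,0]], grip=[15,15,15,15,15,15,15,15,15])

```text
time_s: 9.12
tcp_pos: [0.5569, -0.1654, 0.1061]
ee_rot: [[0.036, -0.999, -0.001], [-0.999, -0.036, 0.0], [-0.0, 0.001, -1.0]]
wrist_force: [0.7, -0.5, -0.0]
gripper_width: 0.295
gripper_force: 30.0
```

```bash
python3 - <<'E'
from h import *
s=sense();info(s);c=capture("wrist");save(c,"w4.png",(180,0,480,260),2.5)
plan(s,[.560,-.1665,.075],182.0)
E
```

```text
t 9.125 tcp [ 0.5569 -0.1654  0.1061] psi -177.96203551598316 tilt [-0.0013  0.0002 -1.    ] J [ -0.6  24.  -14.7  -0.  -51.3   2.6] F [ 0.7 -0.5 -0. ] w 25.660722902809123 29.999738697661087
PLAN lin [ 1.2226 -3.1267 31.0789] rot [0.0013 0.0003 0.0007]
```

View pics/w4.png

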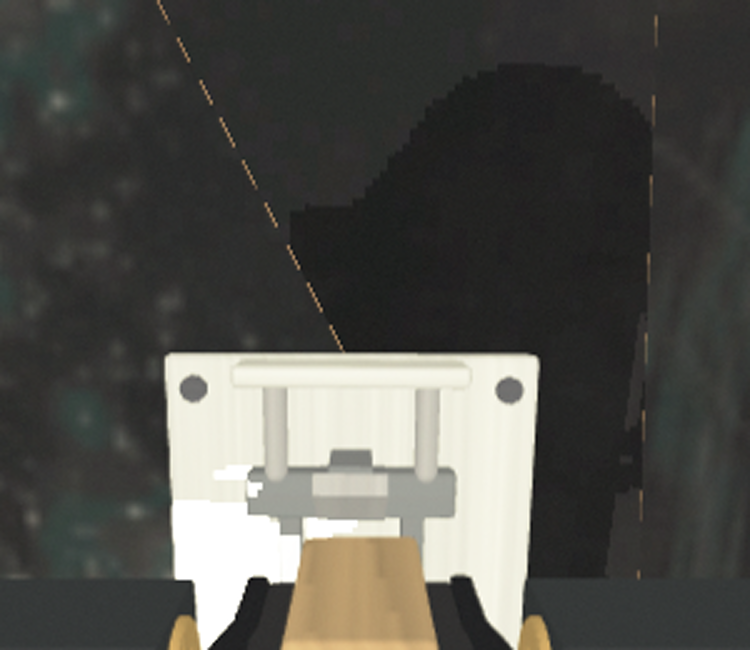

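The picture shows the base's -y edge with corners at crop (166,354) and (538,354), the jaw ramp at (350,490), and the prop foot's front edge at crop row ~540, columns 303–417.

```bash
python3 - <<'E'
from h import *
s=sense();c=capture("wrist");M=cam(c,s);f=lambda q,z:at(c,M,(180+q[0]/2.5,q[1]/2.5),z)*1000
a,b=f((166,354),.008),f((538,354),.008);d=a-b
print(a,b,np.hypot(d[0],d[1]),np.degrees(np.arctan2(d[1],d[0])),(a+b)/2)
u,v=f((194,388),.009),f((510,390),.009);d=u-v;print("screws",u,v,np.hypot(*d[:2]),np.degrees(np.arctan2(d[1],d[0])),(u+v)/2)
r1,r2=f((313,485),.046),f((387,485),.046);print("ramp",r1,r2)
z=s["tcp_pos"][2]-.0285;print("foot",f((303,540),z),f((417,540),z),s["tcp_pos"])
E
```

```text
[ 615.2397 -207.9633    8.    ] [ 505.5884 -211.9209    8.    ] 109.72260930831641 2.067070937946503 [ 560.414  -209.9421    8.    ]
screws [ 606.9248 -198.3529    9.    ] [ 513.1692 -201.1391    9.    ] 93.79708252076863 1.7021650553655658 [ 560.047 -199.746    9.   ]
ramp [ 569.3367 -179.229    46.    ] [ 549.984  -179.9251   46.    ]
foot [ 569.9207 -174.1828   77.7849] [ 543.9539 -175.1155   77.7849] [ 0.557  -0.1654  0.1063]
```

Cell fit confirmed. The foot needs to move about 1.8 mm in -y and 2.5 mm in +x. I'll lower it slowly towards the bay mouth.

Request:
step_arm(linear=[[1.8,-2.5,10],[0,0,12],[0,0,6],[0,0,0],[0,0,3],[0,0,3],[0,0,0]], delta_rot=[[0,0,0],[0,0,0],[0,0,0],[0,0,0],[0,0,0],[0,0,0],[0,0,0]], grip=[15,15,15,15,15,15,15])

```text
time_s: 10.1
tcp_pos: [0.5603, -0.1672, 0.0738]
ee_rot: [[0.034, -0.999, 0.001], [-0.999, -0.034, -0.0], [0.0, -0.001, -1.0]]
wrist_force: [-0.5, -0.1, 3.7]
gripper_width: 0.295
gripper_force: 30.0
```

Slight contact at foot z ≈ 45 mm, probably the post top. I'll lift, shift 2 mm in -y and retry.

Request:
step_arm(linear=[[0,0,-4],[2,0,0],[0,0,0],[0,0,4],[0,0,3],[0,0,0]], delta_rot=[[0,0,0],[0,0,0],[0,0,0],[0,0,0],[0,0,0],[0,0,0]], grip=[15,15,15,15,15,15])

```text
time_s: 10.85
tcp_pos: [0.5604, -0.1693, 0.0732]
ee_rot: [[0.035, -0.999, 0.001], [-0.999, -0.035, -0.001], [0.001, -0.001, -1.0]]
wrist_force: [-5.9, 3.4, 17.3]
gripper_width: 0.301
gripper_force: 30.0
```

```bash
python3 - <<'E'
from h import *
s=sense();info(s);c=capture("wrist");save(c,"w5.png",(220,60,420,260),3)
E
```

```text
t 10.85 tcp [ 0.5604 -0.1693  0.0732] psi -177.9669947407545 tilt [ 0.0011 -0.0014 -1.    ] J [ -0.9  26.6 -16.2   0.1 -47.2   2.9] F [-5.9  3.4 17.3] w 26.16122019891361 30.003080808673985
```

View pics/w5.png

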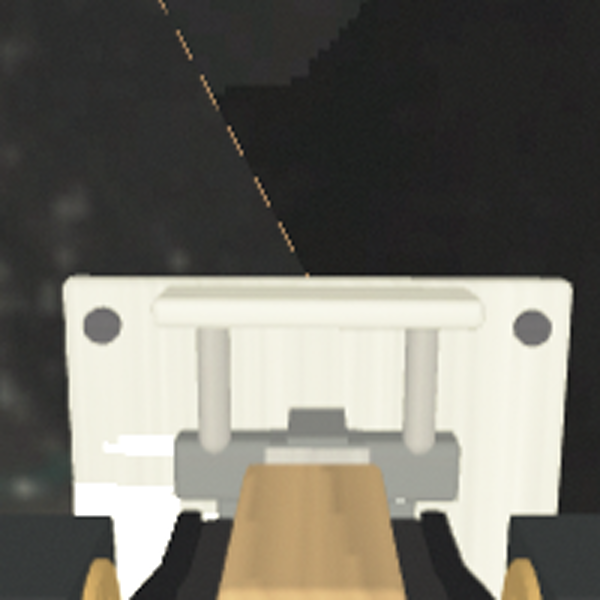

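The crop shows the foot's front edge at row 465 (columns 245–385) and the pale ramp slope just ahead of it, rows 447–465, columns 262–368.

```bash
python3 - <<'E'
from h import *
s=sense();c=capture("wrist");M=cam(c,s);f=lambda q,z:at(c,M,(220+q[0]/3,60+q[1]/3),z)*1000
a,b=f((64,278),.008),f((572,281),.008);print("base",a,b,np.hypot(*(a-b)[:2]),(a+b)/2)
print("platetop front",f((155,295),.03),f((483,295),.03))
print("ramp crest",f((262,447),.046),f((368,447),.046),"bump far", f((318,408),.046))
print("foot",f((245,465),.0447),f((385,465),.0447),"ramp low if z20",f((315,465),.020))
print("bar far/near", f((175,432),.046),f((175,432),.02),s["tcp_pos"])
E
```

```text
base [ 615.2459 -208.0929    8.    ] [ 505.378  -211.4636    8.    ] 109.91961731408658 [ 560.312  -209.7782    8.    ]
platetop front [ 592.3802 -208.3421   30.    ] [ 528.1021 -210.6952   30.    ]
ramp crest [ 570.0179 -182.7788   46.    ] [ 550.1362 -183.5109   46.    ] bump far [ 559.8025 -190.7099   46.    ]
foot [ 573.206  -178.7187   44.7   ] [ 546.6457 -179.6974   44.7   ] ramp low if z20 [ 559.5619 -171.523    20.    ]
bar far/near [ 586.3511 -185.1013   46.    ] [ 589.6093 -177.7682   20.    ] [ 0.5604 -0.1694  0.0732]
```

By vision the foot is still inside the mouth near the post. The stiff vertical force means it's resting on the post's flat top, so I'll shift another 1.8 mm in -y.

Request:
step_arm(linear=[[0,0,-5],[1.8,0,0],[0,0,0],[0,0,3],[0,0,2],[0,0,2],[0,0,0]], delta_rot=[[0,0,0],[0,0,0],[0,0,0],[0,0,0],[0,0,0],[0,0,0],[0,0,0]], grip=[15,15,15,15,15,15,15])

```text
time_s: 11.82
tcp_pos: [0.5601, -0.1716, 0.0729]
ee_rot: [[0.036, -0.999, 0.0], [-0.999, -0.036, -0.002], [0.002, -0.0, -1.0]]
wrist_force: [-9.8, 3.8, 26.8]
gripper_width: 0.298
gripper_force: 30.0
```

```bash
python3 - <<'E'
from h import *
s=sense();info(s);print(s["moment"],s["effort"])
c=capture("wrist");M=cam(c,s);print(landmark_of("wrist","prop_mid")[:1],landmark_of("wrist","bay")[:1]);
save(c,"w6.png",(220,60,420,260),3)
for n in("top","scene"):
    c=capture(n);Mx=cam(c);u=proj(c,Mx,[.56,-.165,.05]);print(n,u);cv2.imwrite(f"pics/{n}6.png",cv2.resize(c["img"][int(u[1])-50:int(u[1])+50,int(u[0])-60:int(u[0])+60,::-1],None,fx=5,fy=5,interpolation=cv2.INTER_CUBIC))
a=[cv2.imread(f"pics/{n}6.png") for n in("scene",)]
w=cv2.resize(cv2.imread("pics/w6.png"),(500,500));print(a[0].shape)
cv2.imwrite("pics/both.png",cv2.resize(np.hstack([a[0],w[:a[0].shape[0]]]),(800,364)))
E
```

```text
t 11.825 tcp [ 0.5601 -0.1716  0.0729] psi -177.9283348441251 tilt [ 0.0002 -0.0024 -1.    ] J [ -1.1  26.6 -16.1   0.2 -47.2   3.1] F [-9.8  3.8 26.8] w 25.934594575036584 30.00520032044733
[ 0.972   3.0734 -0.1156] [ -0.2983 -24.703   12.0388   1.8348   3.0458   0.0585]
[{'point': [325.4, 253.0], 'score': 0.81}] []
top [np.float64(365.15566236281666), np.float64(193.06095898845663)]
scene [np.float64(356.74821079365756), np.float64(156.84285762779456)]
(500, 600, 3)
```

View pics/both.png

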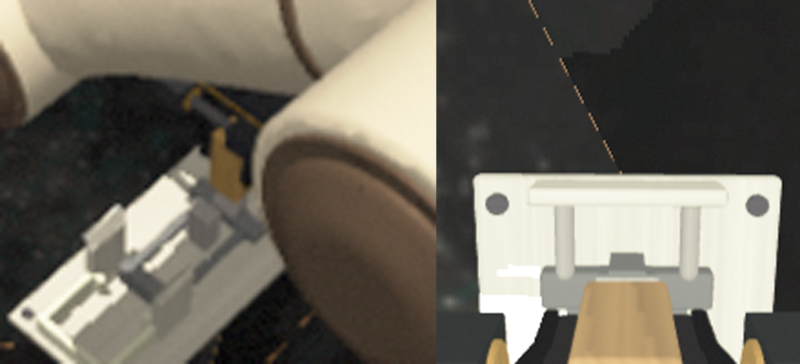

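Flat contact persists at foot z ≈ 45 mm. The wrist view places the foot next to the crest, while the fixed-camera landmarks put the post about 3–4 mm further to -y. One more shift of 2 mm, with a gentle touch.

Request:
step_arm(linear=[[0,0,-7],[2,0,0],[0,0,0],[0,0,3],[0,0,2],[0,0,1],[0,0,0]], delta_rot=[[0,0,0],[0,0,0],[0,0,0],[0,0,0],[0,0,0],[0,0,0],[0,0,0]], grip=[15,15,15,15,15,15,15])

```text
time_s: 12.95
tcp_pos: [0.5602, -0.1734, 0.073]
ee_rot: [[0.036, -0.999, 0.0], [-0.999, -0.036, -0.002], [0.002, 0.0, -1.0]]
wrist_force: [-7.4, 3.1, 24.4]
gripper_width: 0.299
gripper_force: 30.0
```

```bash
python3 - <<'E'
from h import *
s=sense();info(s);print(s["moment"])
E
```

```text
t 12.95 tcp [ 0.5602 -0.1734  0.073 ] psi -177.94398485553108 tilt [ 0.     -0.0019 -1.    ] J [ -1.3  26.7 -16.    0.1 -47.3   3.3] F [-7.4  3.1 24.4] w 26.041060435408518 30.00443807890406
[ 1.0133  2.6162 -0.012 ]
```

```bash
python3 - <<'E'
from h import *
c=capture("wrist");s=sense()
# w3 view, pose at that time
st=dict(tcp_pos=[.5635,-.1004,.2584],ee_rot=[[.0072,-.99992,.0103],[-.99997,-.0072,.0001],[0,-.0103,-.9999]])
M=cam(c,st);f=lambda x,y,z:(at(c,M,(150+x/2,20+y/2),z)*1000)[:2]
o=f(360,100,.008),f(365,442,.008);print("base ends",o)
for n,a in dict(post_far=(361,211,.046),post_near=(361,240,.046),bar_near=(361,187,.020),bar_near16=(361,187,.016),bar_far=(361,162,.046),bump_far=(361,150,.046),nose=(363,318,.028),flange=(363,338,.028)).items(): print(n,f(*a))
im=c["img"];hsv=cv2.cvtColor(im,cv2.COLOR_RGB2HSV)
# prop in top/scene now
for n in("scene","top"):
    c=capture(n);M=cam(c);r=silhouettes(n,"prop_mid")
    for q in r[:2]:
        m=q["mask"];ys,xs=np.where(m);print(n,q["score"],q["point"],m.sum(),xs.min(),xs.max(),ys.min(),ys.max())
    for dz in(.075,.045): print("expect",dz,proj(c,M,[.5602,-.1725,dz]))
    print(landmark_of(n,"prop_mid")[:1],landmark_of(n,"bay")[:1])
E
```

```text
base ends (array([ 559.677 , -209.5453]), array([553.91  ,  -6.5591]))
post_far [ 558.6912 -150.9898]
post_near [ 558.4914 -135.9286]
bar_near [ 558.6104 -162.7748]
bar_near16 [ 558.573  -162.7062]
bar_far [ 559.0194 -175.741 ]
bump_far [ 559.098  -181.6732]
nose [556.5772 -90.1689]
flange [556.413 -78.434]
scene 0.55 [359.7, 149.8] 117 354 363 141 159
expect 0.075 [np.float64(359.4140286929462), np.float64(149.33348309963185)]
expect 0.045 [np.float64(358.6073588903424), np.float64(156.15279272052692)]
[{'point': [361.2, 148.4], 'score': 0.53}] [{'point': [355.0, 164.5], 'score': 0.58}]
expect 0.075 [np.float64(368.55864186849857), np.float64(191.31837082980456)]
expect 0.045 [np.float64(367.46229651002966), np.float64(193.2747721534195)]
[{'point': [330.4, 197.8], 'score': 0.22}] [{'point': [364.5, 197.9], 'score': 0.59}]
```

Re-deriving from two views: the pale patch is the ramp's flat top (y about -183 to -177), so the foot has been resting on the ramp crest. The post face is near -151, so the prop should sit about 9 mm further to +y.

Request:
step_arm(linear=[[0,0,-11],[-9,0,0],[0,0,0],[0,0,4],[0,0,3],[0,0,3],[0,0,0]], delta_rot=[[0,0,0],[0,0,0],[0,0,0],[0,0,0],[0,0,0],[0,0,0],[0,0,0]], grip=[15,15,15,15,15,15,15])

```text
time_s: 14.28
tcp_pos: [0.5597, -0.1637, 0.0695]
ee_rot: [[0.034, -0.999, -0.0], [-0.999, -0.034, 0.0], [-0.0, 0.0, -1.0]]
wrist_force: [-0.3, 1.4, -1.2]
gripper_width: 0.299
gripper_force: 30.0
```

It's in the mouth now: foot at z ≈ 41 mm and no force. I'll go 6 mm deeper and look at the side force.

Request:
step_arm(linear=[[-0.5,0,3],[0,0,3],[0,0,0]], delta_rot=[[0,0,0],[0,0,0],[0,0,0]], grip=[15,15,15])

```text
time_s: 14.65
tcp_pos: [0.5609, -0.163, 0.0646]
ee_rot: [[0.034, -0.999, 0.003], [-0.999, -0.034, 0.0], [-0.0, -0.003, -1.0]]
wrist_force: [0.3, 4.7, 3.2]
gripper_width: 0.296
gripper_force: 30.0
```

Request:
step_arm(linear=[[0,0,4],[0,0,4],[0,0,4],[0,0,4],[0,0,4],[0,0,0]], delta_rot=[[0,0,0],[0,0,0],[0,0,0],[0,0,0],[0,0,0],[0,0,0]], grip=[15,15,15,15,15,15])

```text
time_s: 15.4
tcp_pos: [0.5614, -0.164, 0.0487]
ee_rot: [[0.036, -0.999, 0.004], [-0.999, -0.036, -0.002], [0.002, -0.004, -1.0]]
wrist_force: [-5.6, 4.5, 24.8]
gripper_width: 0.295
gripper_force: 30.0
```

Request:
step_arm(linear=[[0,0,3],[0,0,3],[0,0,3],[0,0,0]], delta_rot=[[0,0,0],[0,0,0],[0,0,0],[0,0,0]], grip=[15,15,15,15])

```text
time_s: 15.9
tcp_pos: [0.5615, -0.1634, 0.0412]
ee_rot: [[0.037, -0.999, 0.004], [-0.999, -0.037, -0.002], [0.002, -0.004, -1.0]]
wrist_force: [-8.9, 8.7, 32.2]
gripper_width: 0.296
gripper_force: 30.0
```

Request:
step_arm(linear=[[0,0,3],[0,0,2],[0,0,0],[0,0,0]], delta_rot=[[0,0,0],[0,0,0],[0,0,0],[0,0,0]], grip=[15,15,15,15])

```text
time_s: 16.4
tcp_pos: [0.5615, -0.1634, 0.0374]
ee_rot: [[0.037, -0.999, 0.004], [-0.999, -0.037, -0.002], [0.002, -0.004, -1.0]]
wrist_force: [-10.6, 10.5, 38.6]
gripper_width: 0.299
gripper_force: 30.0
```

```bash
python3 - <<'E'
from h import *
s=sense();info(s);c=capture("wrist");M=cam(c,s);hsv=cv2.cvtColor(c["img"],cv2.COLOR_RGB2HSV)
save(c,"w7.png",(220,60,420,260),3)
r=silhouettes("wrist","prop_mid")
for q in r[:1]:
  ys,xs=np.where(q["mask"]);print(q["score"],q["point"],ys.min(),ys.max(),xs.min(),xs.max())
  for z in(.008,.012,.018): print(z,at(c,M,(320,ys.min()),z))
E
```

```text
t 16.4 tcp [ 0.5615 -0.1634  0.0374] psi -177.88888978545978 tilt [ 0.0044 -0.002  -1.    ] J [ -0.3  29.1 -18.3   0.2 -42.4   2.3] F [-10.6  10.5  38.6] w 26.0211846202746 30.004344543413026
0.65 [326.8, 255.5] 214 323 291 356
0.008 [ 0.5639 -0.1735  0.008 ]
0.012 [ 0.5639 -0.1747  0.012 ]
0.018 [ 0.5639 -0.1766  0.018 ]
```

Request:
step_arm(linear=[[0,0,2],[0,0,0],[0,0,0]], delta_rot=[[0,0,0],[0,0,0],[0,0,0]], grip=[15,15,15])

```text
time_s: 16.88
tcp_pos: [0.5615, -0.1638, 0.0362]
ee_rot: [[0.037, -0.999, 0.005], [-0.999, -0.037, -0.003], [0.003, -0.004, -1.0]]
wrist_force: [-12.7, 8.4, 43.5]
gripper_width: 0.293
gripper_force: 30.0
```

Request:
step_arm(linear=[[0,0,-5],[0,0,0],[0,0,0],[0,0,-30],[0,0,-30],[0,0,0],[0,0,0],[0,0,0]], delta_rot=[[0,0,0],[0,0,0],[0,0,0],[0,0,0],[0,0,0],[0,0,0],[0,0,0],[0,0,0]], grip=[50,50,50,50,0,0,0,0])

```text
time_s: 17.88
tcp_pos: [0.5588, -0.1634, 0.0913]
ee_rot: [[0.034, -0.999, -0.003], [-0.999, -0.034, 0.0], [-0.0, 0.003, -1.0]]
wrist_force: [0.1, -0.2, 0.5]
gripper_width: 0.206
gripper_force: 0.0
```

```bash
python3 - <<'E'
from h import *
s=sense();info(s);c=capture("wrist");M=cam(c,s)
save(c,"w8.png",(220,60,420,260),3)
for q in silhouettes("wrist","prop_mid")[:1]:
  m=q["mask"];print(q["score"],q["point"],m.sum())
  for z0 in(.008,.014,.02): print(z0,fitbox(c,M,m,.560,-.163,.026,.022,z0,z0+.06,[2]))
E
```

```text
t 17.875 tcp [ 0.5588 -0.1634  0.0913] psi -178.06750172334597 tilt [-0.0032  0.0002 -1.    ] J [ -0.4  25.2 -15.4  -0.  -49.7   2.3] F [ 0.1 -0.2  0.5] w 17.9105572131713 0.0
0.82 [321.6, 226.3] 2440
0.008 [-0.8405  0.5604 -0.1584  3.9742]
0.014 [-0.7984  0.5604 -0.1608  4.6337]
0.02 [-0.7557  0.5596 -0.1629 11.2067]
```

Request:
step_arm(linear=[[0,0,5],[0,0,5],[0,0,5],[0,0,4],[0,0,3],[0,0,3],[0,0,0]], delta_rot=[[0,0,0],[0,0,0],[0,0,0],[0,0,0],[0,0,0],[0,0,0],[0,0,0]], grip=[0,0,0,0,0,0,0])

```text
time_s: 18.85
tcp_pos: [0.5625, -0.1642, 0.0757]
ee_rot: [[0.037, -0.999, 0.007], [-0.999, -0.038, -0.003], [0.004, -0.007, -1.0]]
wrist_force: [-8.9, 4.5, 35.3]
gripper_width: 0.002
gripper_force: 17.6
```

Request:
step_arm(linear=[[0,0,2],[0,0,0],[0,0,0]], delta_rot=[[0,0,0],[0,0,0],[0,0,0]], grip=[0,0,0])

```text
time_s: 19.23
tcp_pos: [0.5629, -0.1645, 0.0755]
ee_rot: [[0.038, -0.999, 0.008], [-0.999, -0.038, -0.004], [0.004, -0.008, -1.0]]
wrist_force: [-10.8, 3.6, 43.6]
gripper_width: 0.007
gripper_force: 21.3
```

```bash
python3 - <<'E'
from h import *
s=sense();info(s)
for n in("scene","wrist"):
  c=capture(n);M=cam(c,s)
  u=proj(c,M,[.56,-.1635,.06]);
  if n=="scene": a=cv2.resize(c["img"][int(u[1])-35:int(u[1])+45,int(u[0])-45:int(u[0])+35,::-1],(400,400),interpolation=cv2.INTER_CUBIC)
  else: b=cv2.resize(c["img"][60:260,220:420,::-1],(400,400),interpolation=cv2.INTER_CUBIC)
  if n=="scene":print("expected top/foot",[proj(c,M,[.56,-.1635,z]) for z in(.068,.008)],u)
  for q in silhouettes(n,"prop_mid")[:1]:
    m=q["mask"];print(n,q["score"],q["point"],m.sum())
    ys,xs=np.where(m);print(xs.min(),xs.max(),ys.min(),ys.max())
    for z0 in(.004,.008,.012,.016,.02): print(z0,fitbox(c,M,m,.560,-.163,.026,.022,z0,z0+.06,[2]))
cv2.imwrite("pics/b2.png",np.hstack([a,b]))
E
```

```text
t 19.225 tcp [ 0.5629 -0.1645  0.0755] psi -177.81600680111032 tilt [ 0.0085 -0.0041 -1.    ] J [ -0.4  26.3 -16.3   0.3 -46.9   2.3] F [-10.8   3.6  43.6] w 0.6205646687911833 21.27581324217317
expected top/foot [[np.float64(356.79058008761336), np.float64(153.127345889599)], [np.float64(355.32339472187664), np.float64(166.29394613482168)]] [np.float64(356.587651065343), np.float64(154.94844183070143)]
scene 0.48 [356.2, 157.5] 130
350 362 151 166
0.004 [-0.4797  0.5647 -0.1644  2.8893]
0.008 [-0.4745  0.5631 -0.1631  7.2169]
0.012 [-0.4745  0.5605 -0.1634  5.1145]
0.016 [-0.4693  0.5602 -0.1629  7.81  ]
0.02 [-0.4594  0.5607 -0.1634  6.4722]
wrist 0.67 [326.8, 217.3] 1156
297 345 204 232
0.004 [-0.379   0.5657 -0.1798 13.523 ]
0.008 [-0.3636  0.5654 -0.1812 14.9167]
0.012 [-0.3516  0.5656 -0.1832 12.9165]
0.016 [-0.3355  0.5643 -0.1845 15.2952]
0.02 [-0.3223  0.5652 -0.1864 11.9604]
```

View pics/b2.png

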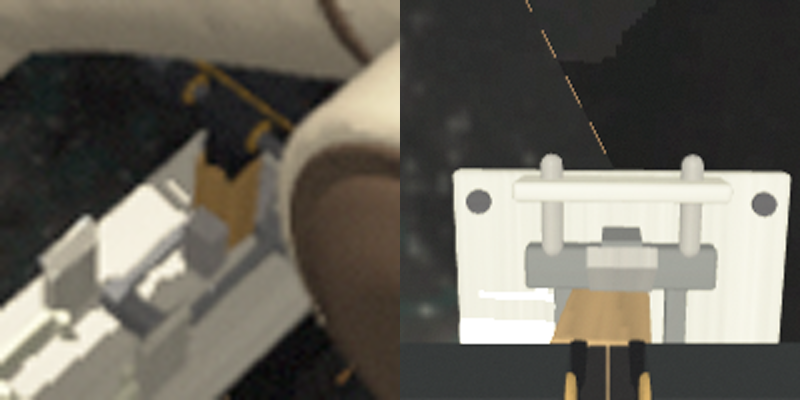

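The pictures show the prop in the bay with the jaw opened (rods now stick out past the spring plate). However, the top is about 7.5 mm too high, and the foot (right view, columns 563–650, row 290) sits left of the ramp centre (621). It probably rests on the +x jaw rail. I'll quantify the sideways offset.

```bash
python3 - <<'E'
from h import *
s=sense();c=capture("wrist");M=cam(c,s);f=lambda q,z:(at(c,M,(220+(q[0]-400)/2,60+q[1]/2),z)*1000)[:2]
print("ramp top",f((588,248),.046),f((655,248),.046))
print("rail R in/out z16",f((665,300),.016),f((687,300),.016))
print("plate",f((515,182),.03),f((731,182),.03)); print("rods",f((552,160),.022),f((692,160),.022))
print("screws",f((479,202),.009),f((764,204),.009))
print("bar",f((526,245),.018),f((716,245),.018))
im=c["img"];hsv=cv2.cvtColor(im,cv2.COLOR_RGB2HSV);m=(hsv[:,:,1]>60)&(hsv[:,:,0]<30)&(hsv[:,:,2]>70)
for v in range(200,234,3):
    xs=[x for x in np.where(m[v])[0] if 270<x<360]
    if xs: print(v,min(xs),max(xs),"z16",f(((min(xs)-220)*2+400,(v-60)*2),.016),f(((max(xs)+1-220)*2+400,(v-60)*2),.016))
print(s["tcp_pos"])
E
```

```text
ramp top [ 569.4705 -191.9988] [ 550.7475 -192.7638]
rail R in/out z16 [ 544.3613 -169.0905] [ 537.1204 -169.3913]
plate [ 592.1815 -207.6541] [ 528.3109 -210.2117]
rods [ 582.0049 -213.8298] [ 539.3423 -215.5269]
screws [ 606.8267 -198.0437] [ 513.2738 -201.1531]
bar [ 590.1525 -186.1605] [ 529.3438 -188.643 ]
206 305 343 z16 [ 575.7457 -170.5315] [ 550.1065 -171.5937]
209 304 344 z16 [ 576.3522 -168.4494] [ 549.3379 -169.5708]
212 303 344 z16 [ 576.9615 -166.3579] [ 549.2256 -167.5114]
215 301 344 z16 [ 578.2361 -164.2293] [ 549.1127 -165.4428]
218 300 344 z16 [ 578.8525 -162.1186] [ 548.9994 -163.3649]
221 299 344 z16 [ 579.4716 -159.9982] [ 548.8855 -161.2776]
224 298 344 z16 [ 580.0936 -157.8681] [ 548.7711 -159.1809]
227 297 345 z16 [ 580.7185 -155.7283] [ 547.9891 -157.1026]
230 295 345 z16 [ 582.0166 -153.5503] [ 547.8721 -154.9869]
233 314 324 z16 [ 569.2169 -151.9568] [ 561.8352 -152.268 ]
[ 0.5629 -0.1645  0.0755]
```

The foot is about 3 mm too far in +x, overlapping the rail. I'll raise, re-grip, lift slightly, shift -3 mm in x and press again.

Request:
step_arm(linear=[[0,0,-15],[0,0,-20],[0,0,0],[0,0,0],[0,0,0],[0,0,0]], delta_rot=[[0,0,0],[0,0,0],[0,0,0],[0,0,0],[0,0,0],[0,0,0]], grip=[0,50,50,50,50,50])

```text
time_s: 20.23
tcp_pos: [0.5594, -0.1634, 0.1]
ee_rot: [[0.034, -0.999, -0.002], [-0.999, -0.034, 0.0], [-0.0, 0.002, -1.0]]
wrist_force: [-0.2, 0.3, 0.3]
gripper_width: 0.488
gripper_force: 0.0
```

```bash
python3 - <<'E'
from h import *
s=sense();info(s);plan(s,[.562,-.1635,.046],182)
E
```

```text
t 20.225 tcp [ 0.5594 -0.1634  0.1   ] psi -178.05466339891169 tilt [-0.0015  0.0001 -1.    ] J [ -0.4  24.6 -14.8  -0.  -50.7   2.3] F [-0.2  0.3  0.3] w 42.46471140177599 0.0
PLAN lin [ 0.1668 -2.6638 54.0033] rot [ 0.0015  0.0001 -0.001 ]
```

Request:
step_arm(linear=[[0,0,20],[0,0,20],[0,0,14],[0,0,0],[0,0,0],[0,0,0],[0,0,0],[0,0,0],[0,0,-4],[0,0,0]], delta_rot=[[0,0,0],[0,0,0],[0,0,0],[0,0,0],[0,0,0],[0,0,0],[0,0,0],[0,0,0],[0,0,0],[0,0,0]], grip=[50,50,50,15,15,15,15,15,15,15])

```text
time_s: 21.48
tcp_pos: [0.5592, -0.1634, 0.0505]
ee_rot: [[0.034, -0.999, -0.001], [-0.999, -0.034, 0.0], [-0.0, 0.001, -1.0]]
wrist_force: [1.6, -0.8, -2.8]
gripper_width: 0.299
gripper_force: 29.3
```

```bash
python3 - <<'E'
from h import *
s=sense();info(s);c=capture("wrist");M=cam(c,s);save(c,"w9.png",(220,60,420,260),3)
hsv=cv2.cvtColor(c["img"],cv2.COLOR_RGB2HSV);m=(hsv[:,:,1]>60)&(hsv[:,:,0]<30)&(hsv[:,:,2]>70)
for v in range(200,250,4):
    xs=[x for x in np.where(m[v])[0] if 270<x<370]
    if len(xs)>5: print(v,min(xs),max(xs),at(c,M,(min(xs),v),.018)*1000,at(c,M,(max(xs)+1,v),.018)*1000)
E
```

```text
t 21.475 tcp [ 0.5592 -0.1634  0.0505] psi -178.0650941329583 tilt [-0.0012  0.0002 -1.    ] J [ -0.4  28.1 -17.6  -0.  -44.4   2.3] F [ 1.6 -0.8 -2.8] w 26.041811840099452 29.341043327003717
220 299 343 [ 573.5901 -168.4207   18.    ] [ 547.3446 -169.322    18.    ]
224 298 344 [ 574.1336 -165.9402   18.    ] [ 546.6373 -166.8841   18.    ]
228 298 346 [ 574.0937 -163.4646   18.    ] [ 545.3386 -164.4513   18.    ]
232 298 347 [ 574.0536 -160.9736   18.    ] [ 544.6207 -161.9832   18.    ]
236 297 348 [ 574.6036 -158.4469   18.    ] [ 543.8983 -159.4997   18.    ]
240 296 350 [ 575.1571 -155.9045   18.    ] [ 542.5789 -157.0211   18.    ]
244 296 351 [ 575.1199 -153.3666   18.    ] [ 541.8456 -154.5066   18.    ]
248 295 352 [ 575.6784 -150.7923   18.    ] [ 541.1076 -151.9762   18.    ]
```

Request:
step_arm(linear=[[0,1.5,0],[0,0,4],[0,0,4],[0,0,4],[0,0,3],[0,0,0]], delta_rot=[[0,0,0],[0,0,0],[0,0,0],[0,0,0],[0,0,0],[0,0,0]], grip=[15,15,15,15,15,15])

```text
time_s: 22.28
tcp_pos: [0.5599, -0.1635, 0.0395]
ee_rot: [[0.036, -0.999, 0.004], [-0.999, -0.036, -0.001], [0.001, -0.004, -1.0]]
wrist_force: [-2.6, 3.9, 20.6]
gripper_width: 0.296
gripper_force: 30.0
```

Request:
step_arm(linear=[[0,0,2],[0,0,2],[0,0,0]], delta_rot=[[0,0,0],[0,0,0],[0,0,0]], grip=[15,15,15])

```text
time_s: 22.65
tcp_pos: [0.5602, -0.1637, 0.0392]
ee_rot: [[0.037, -0.999, 0.005], [-0.999, -0.037, -0.002], [0.002, -0.005, -1.0]]
wrist_force: [-9.5, 6.6, 38.7]
gripper_width: 0.302
gripper_force: 30.0
```

Request:
step_arm(linear=[[0,0,-6],[0,0,0],[0,0,-25],[0,0,-25],[0,0,0],[0,0,0],[0,0,0],[0,0,10],[0,0,9]], delta_rot=[[0,0,0],[0,0,0],[0,0,0],[0,0,0],[0,0,0],[0,0,0],[0,0,0],[0,0,0],[0,0,0]], grip=[50,50,50,0,0,0,0,0,0])

```text
time_s: 23.78
tcp_pos: [0.558, -0.1635, 0.0682]
ee_rot: [[0.034, -0.999, -0.001], [-0.999, -0.034, -0.0], [0.0, 0.001, -1.0]]
wrist_force: [-8.4, 5.9, 48.0]
gripper_width: 0.029
gripper_force: 25.7
```

Request:
step_arm(linear=[[0,0,3],[0,0,2],[0,0,0]], delta_rot=[[0,0,0],[0,0,0],[0,0,0]], grip=[0,0,0])

```text
time_s: 24.15
tcp_pos: [0.5596, -0.1638, 0.0687]
ee_rot: [[0.036, -0.999, 0.003], [-0.999, -0.036, -0.002], [0.002, -0.003, -1.0]]
wrist_force: [-7.3, 3.9, 25.8]
gripper_width: 0.006
gripper_force: 13.0
```

The prop top is at z 68 mm, so it's fully down and the jaw is open. Now over to the rack.

Request:
step_arm(linear=[[0,0,-50],[-40,0,-40],[-60,0,-30],[-60,0,-15],[-60,0,0],[-60,0,0],[-60,0,0],[-60,0,0],[-60,0,0],[-30,0,0]], delta_rot=[[0,0,0],[0,0,0],[0,0,0],[0,0,0],[0,0,0],[0,0,0],[0,0,0],[0,0,0],[0,0,0],[0,0,0]], grip=[0,0,70,80,80,80,80,80,80,80])

```text
time_s: 25.4
tcp_pos: [0.541, 0.3248, 0.1954]
ee_rot: [[0.036, -0.999, -0.001], [-0.999, -0.036, -0.001], [0.001, 0.001, -1.0]]
wrist_force: [0.2, -0.4, 1.0]
gripper_width: 0.83
gripper_force: 0.0
```

Request:
step_arm(linear=[[0,0,0],[0,0,0]], delta_rot=[[0,0,0],[0,0,0]], grip=[80,80])

```text
time_s: 25.65
tcp_pos: [0.5416, 0.321, 0.1963]
ee_rot: [[0.033, -0.999, -0.001], [-0.999, -0.033, -0.001], [0.001, 0.001, -1.0]]
wrist_force: [0.0, -0.5, 0.0]
gripper_width: 0.912
gripper_force: 0.0
```

```bash
python3 - <<'E'
from h import *
s=sense();info(s);c=capture("wrist");M=cam(c,s);save(c,"w10.png",(120,0,520,280),2)
for l,z in(("rack",0),("dam_1_mid",.03)):
    for r in landmark_of("wrist",l)[:6]: print(l,r["score"],r["point"],at(c,M,r["point"],z))
    for r in silhouettes("wrist",l)[:6]:
        ys,xs=np.where(r["mask"]);print(r["score"],r["point"],len(xs),xs.min(),xs.max(),ys.min(),ys.max(),cv2.minAreaRect(np.array([at(c,M,(a,b),.055)[:2]*1000 for a,b in zip(xs,ys)],np.float32)))
E
```

```text
t 25.65 tcp [0.5416 0.321  0.1963] psi -178.09981769911977 tilt [-0.0011 -0.0011 -1.    ] J [ 45.4  23.6  -1.   -0.  -65.5 -43.5] F [ 0.  -0.5  0. ] w 79.38214037263255 0.0
rack 0.9 [294.8, 138.7] [0.5717 0.2836 0.    ]
rack 0.6 [451.1, 129.8] [0.4144 0.2694 0.    ]
0.9 [293.2, 126.8] 1752 273 316 84 188 ((567.431884765625, 278.28399658203125), (31.61556625366211, 86.94702911376953), 5.388526916503906)
0.88 [454.8, 127.6] 4332 431 495 71 176 ((425.7083435058594, 263.03887939453125), (85.9636459350586, 43.71738815307617), 88.75794219970703)
dam_1_mid 0.72 [294.1, 167.4] [0.5697 0.3079 0.03  ]
0.74 [293.5, 168.0] 874 271 319 156 180 ((566.914794921875, 304.52349853515625), (42.48143768310547, 18.7073917388916), 7.47050142288208)
0.27 [509.5, 1.6] 477 479 527 0 15 ((406.13177490234375, 171.44775390625), (37.78958511352539, 10.633484840393066), 1.9656692743301392)
```

View pics/w10.png

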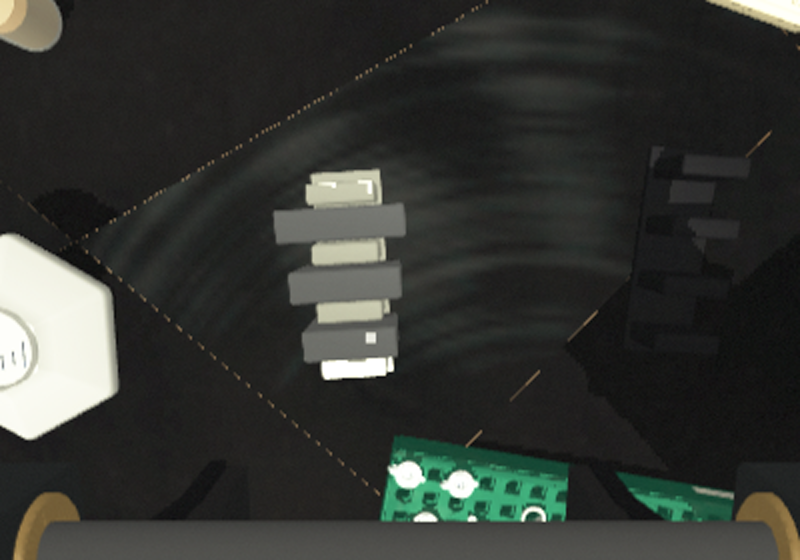

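The view shows the white rack's three dams: the top one (crop 275–405, 56 mm), the middle one (290–401, 49 mm) and the bottom one (304–397, 42 mm). The black look-alike rack is at right. The middle dam is the wanted one, so I'll fit its pose.

```bash
python3 - <<'E'
from h import *
s=sense();c=capture("wrist");M=cam(c,s);g=c["img"].max(2)
m=((g>60)&(g<150)).astype(np.uint8);m[:70]=0;m[195:]=0;m[:,:250]=0;m[:,330:]=0
m=cv2.morphologyEx(m,cv2.MORPH_OPEN,np.ones((7,7)))
n,l,st,ce=cv2.connectedComponentsWithStats(m)
C=[]
for i in range(1,n):
    if st[i,4]<400: continue
    print(st[i],ce[i]);L={0:.056,1:.049,2:.042}.get(len(C),.05)
    p=at(c,M,ce[i],.05);r=fitbox(c,M,l==i,p[0],p[1],L,.014,.043,.055,[2,6]);C.append(r);print(r)
if len(C)==3:
    d=C[0][1:3]-C[2][1:3];print("axis",np.degrees(np.arctan2(d[0],-d[1])),np.hypot(*d))
m=C[1] if len(C)==3 else None
if m is not None: plan(s,[m[1],m[2],.07],180+m[3])
E
```

```text
[ 258   96   66   26 1211] [291.6614 110.8299]
[-0.917   0.5721  0.2563  5.2886]
[ 265  130   57   22 1081] [293.2128 140.5837]
[-0.9263  0.5694  0.281   5.898 ]
[272 160  48  21 718] [291.4861 170.5655]
[-0.7513  0.5676  0.307   3.1558]
axis 5.0385322972831545 0.05086733326621828
PLAN lin [ 40.8692 -26.0581 127.1528] rot [-0.0002  0.0002 -0.0705]
```

Middle dam: (0.5695,0.281), yaw about 5.3°. I'll move above and descend over its ends.

Request:
step_arm(linear=[[41,-26,30],[0,0,45],[0,0,45],[0,0,0],[0,0,0]], delta_rot=[[0,0,0],[0,0,-0.067],[0,0,0],[0,0,0],[0,0,0]], grip=[75,75,75,75,75])

```text
time_s: 26.58
tcp_pos: [0.5704, 0.2826, 0.0787]
ee_rot: [[0.101, -0.995, 0.003], [-0.995, -0.101, 0.001], [-0.001, -0.003, -1.0]]
wrist_force: [0.5, -0.5, -0.2]
gripper_width: 0.865
gripper_force: 0.0
```

```bash
python3 - <<'E'
from h import *
s=sense();info(s);plan(s,[.5695,.281,.020],185.3)
c=capture("wrist")
E
```

```text
t 26.575 tcp [0.5704 0.2826 0.0787] psi -174.18136446806116 tilt [ 0.0028  0.0012 -1.    ] J [ 40.9  30.3  -8.2   0.1 -51.2 -35.1] F [ 0.5 -0.5 -0.2] w 75.28789570133816 0.0
PLAN lin [ 1.5822  1.2484 58.7415] rot [-0.003   0.001   0.0091]
```

Request:
step_arm(linear=[[1,1,20],[0,0,20],[0,0,18],[0,0,0],[0,0,0],[0,0,0],[0,0,0],[0,0,0],[0,0,0]], delta_rot=[[0,0,0],[0,0,0],[0,0,0],[0,0,0],[0,0,0],[0,0,0],[0,0,0],[0,0,0],[0,0,0]], grip=[75,75,75,40,40,40,40,40,40])

```text
time_s: 27.75
tcp_pos: [0.5688, 0.2814, 0.0198]
ee_rot: [[0.101, -0.995, 0.002], [-0.995, -0.101, 0.001], [-0.001, -0.002, -1.0]]
wrist_force: [-0.9, 0.1, 5.3]
gripper_width: 0.562
gripper_force: 30.0
```

```bash
python3 - <<'E'
from h import *
s=sense();info(s);plan(s,[.55,.115,.10],182)
E
```

```text
t 27.75 tcp [0.5688 0.2814 0.0198] psi -174.1892017475003 tilt [ 0.0016  0.001  -1.    ] J [ 40.9  34.3 -11.3   0.  -44.3 -35.1] F [-0.9  0.1  5.3] w 48.850884296594685 30.001001078635454
PLAN lin [163.5989  35.4562 -80.3772] rot [-0.0017  0.0009  0.0665]
```

Width 48.9 mm: the right dam. I'll lift it and carry it to the bare worktop.

Request:
step_arm(linear=[[0,0,-25],[0,0,-30],[0,0,-30],[40,9,0],[42,9,0],[41,9,0],[41,8,0],[0,0,10],[0,0,0],[0,0,0]], delta_rot=[[0,0,0],[0,0,0],[0,0,0],[0,0,0],[0,0,0],[0,0,0],[0,0,0],[0,0,0.067],[0,0,0],[0,0,0]], grip=[40,40,40,40,40,40,40,40,40,40])

```text
time_s: 29.0
tcp_pos: [0.5499, 0.1146, 0.0937]
ee_rot: [[0.035, -0.999, -0.0], [-0.999, -0.035, -0.0], [0.0, 0.0, -1.0]]
wrist_force: [-0.1, 0.1, -0.5]
gripper_width: 0.558
gripper_force: 30.0
```

```bash
python3 - <<'E'
from h import *
s=sense();info(s);plan(s,[.55,.115,.0155],182)
E
```

```text
t 29.0 tcp [0.5499 0.1146 0.0937] psi -177.97228177604651 tilt [-0.0004 -0.0002 -1.    ] J [ 28.3  23.2 -18.3  -0.  -48.5 -26.3] F [-0.1  0.1 -0.5] w 48.5675388185891 29.999940376728773
PLAN lin [-0.4587 -0.1299 78.1946] rot [ 0.0004 -0.0002  0.0005]
```

Request:
step_arm(linear=[[0,0,25],[0,0,25],[0,0,18],[0,0,6],[0,0,3],[0,0,1],[0,0,0]], delta_rot=[[0,0,0],[0,0,0],[0,0,0],[0,0,0],[0,0,0],[0,0,0],[0,0,0]], grip=[40,40,40,40,40,40,40])

```text
time_s: 29.88
tcp_pos: [0.5503, 0.1145, 0.0164]
ee_rot: [[0.034, -0.999, 0.001], [-0.999, -0.034, 0.001], [-0.0, -0.001, -1.0]]
wrist_force: [-0.1, 0.2, -0.3]
gripper_width: 0.561
gripper_force: 30.0
```

Request:
step_arm(linear=[[0,0,1.2],[0,0,0.8],[0,0,0]], delta_rot=[[0,0,0],[0,0,0],[0,0,0]], grip=[40,40,40])

```text
time_s: 30.25
tcp_pos: [0.5502, 0.1144, 0.0148]
ee_rot: [[0.034, -0.999, 0.001], [-0.999, -0.034, 0.0], [-0.0, -0.001, -1.0]]
wrist_force: [-1.8, -0.2, 4.8]
gripper_width: 0.556
gripper_force: 30.0
```

The dam is standing. I'll release it, rise and turn 90° to take it across its faces.

Request:
step_arm(linear=[[0,0,-1],[0,0,0],[0,0,0],[0,0,-35],[0,0,-40],[0,0,-20],[0,0,0],[0,0,0],[0,0,0],[0,0,0]], delta_rot=[[0,0,0],[0,0,0],[0,0,0],[0,0,0],[0,0,0],[0,0,0.1745],[0,0,0.1745],[0,0,0.1745],[0,0,0.1745],[0,0,0.1745]], grip=[70,70,70,70,70,60,60,60,60,60])

```text
time_s: 31.5
tcp_pos: [0.5498, 0.1142, 0.1096]
ee_rot: [[-0.748, -0.664, -0.0], [-0.664, 0.748, -0.0], [0.0, 0.0, -1.0]]
wrist_force: [-0.2, -0.5, -0.1]
gripper_width: 0.692
gripper_force: 0.0
```

Request:
step_arm(linear=[[0,0,0],[0,0,0],[0,0,0],[0,0,0],[0,0,0],[0,0,0]], delta_rot=[[0,0,0.1745],[0,0,0.1745],[0,0,0.1745],[0,0,0.1745],[0,0,0],[0,0,0]], grip=[60,60,60,60,60,60])

```text
time_s: 32.25
tcp_pos: [0.5499, 0.1142, 0.1097]
ee_rot: [[-0.999, -0.037, -0.0], [-0.037, 0.999, -0.0], [0.0, -0.0, -1.0]]
wrist_force: [0.2, 0.1, -0.0]
gripper_width: 0.689
gripper_force: 0.0
```

```bash
python3 - <<'E'
from h import *
s=sense();info(s);c=capture("wrist");M=cam(c,s);save(c,"w11.png")
for r in landmark_of("wrist","dam_1_mid")[:3]: print(r,at(c,M,r["point"],.025))
for r in silhouettes("wrist","dam_1_mid")[:3]:
    print(r["score"],r["point"],r["mask"].sum());p=at(c,M,r["point"],.03)
    print(fitbox(c,M,r["mask"],p[0],p[1],.049,.014,0,.05,[2]))
plan(s,[.5503,.1145,.03],92)
E
```

```text
t 32.25 tcp [0.5499 0.1142 0.1097] psi 92.10598208360106 tilt [-0.0002 -0.0001 -1.    ] J [  28.3   22.1  -17.3   -0.   -50.6 -116.2] F [ 0.2  0.1 -0. ] w 59.910476699944276 0.0
{'point': [584.6, 238.6], 'score': 0.87} [0.5687 0.3115 0.025 ]
0.82 [591.4, 220.5] 1369
[-0.5199  0.5586  0.3274 71.8296]
PLAN lin [-0.449   0.2661 79.681 ] rot [-0.0001 -0.0002  0.0018]
```

Request:
step_arm(linear=[[0,0,30],[0,0,30],[0,0,20],[0,0,4.5],[0,0,0],[0,0,0],[0,0,0],[0,0,0],[0,0,0],[0,0,0]], delta_rot=[[0,0,0],[0,0,0],[0,0,0],[0,0,0],[0,0,0],[0,0,0],[0,0,0],[0,0,0],[0,0,0],[0,0,0]], grip=[60,60,60,10,5,5,5,5,5,5])

```text
time_s: 33.65
tcp_pos: [0.5501, 0.1143, 0.0257]
ee_rot: [[-0.999, -0.034, 0.0], [-0.034, 0.999, 0.0], [-0.0, 0.0, -1.0]]
wrist_force: [-0.5, -0.1, 2.9]
gripper_width: 0.16
gripper_force: 30.0
```

Request:
step_arm(linear=[[0,0,0],[0,0,0]], delta_rot=[[0,0,0],[0,0,0]], grip=[5,5])

```text
time_s: 33.9
tcp_pos: [0.5501, 0.1144, 0.0257]
ee_rot: [[-0.999, -0.034, 0.001], [-0.034, 0.999, 0.0], [-0.001, 0.0, -1.0]]
wrist_force: [-0.7, 0.6, 4.7]
gripper_width: 0.158
gripper_force: 30.0
```

Gripped across the faces (13.8 mm). Now I'll carry it above the channel.

Request:
step_arm(linear=[[0,0,-40],[0,0,-40],[0,-40,-10],[0,-55,0],[0,-55,0],[0,-39.6,0],[0,0,0],[0,0,0]], delta_rot=[[0,0,0],[0,0,0],[0,0,0],[0,0,0],[0,0,0],[0,0,0],[0,0,0],[0,0,0]], grip=[5,5,5,5,5,5,5,5])

```text
time_s: 34.9
tcp_pos: [0.5561, -0.0751, 0.1148]
ee_rot: [[-0.999, -0.034, -0.001], [-0.034, 0.999, 0.0], [0.001, 0.0, -1.0]]
wrist_force: [-0.2, 1.1, -0.9]
gripper_width: 0.157
gripper_force: 30.0
```

```bash
python3 - <<'E'
from h import *
s=sense();info(s);plan(s,[.5566,-.0752,.095],92)
for n in("wrist","scene","top"):
    c=capture(n);M=cam(c,s)
    if n=="wrist": save(c,"w12.png")
    for l,z in(("dam_2_mid",s["tcp_pos"][2]-.0007),("seat",.008),("bay",.008),("cell",0)):
        for r in landmark_of(n,l)[:2]: print(n,l,r["score"],r["point"],at(c,M,r["point"],z))
E
```

```text
t 34.9 tcp [ 0.5561 -0.0751  0.1148] psi 91.93325647231136 tilt [-0.0008  0.0002 -1.    ] J [  8.8  21.7 -17.   -0.  -51.3 -96.9] F [-0.2  1.1 -0.9] w 13.630695736089748 29.99984309077263
PLAN lin [-0.4814 -0.0922 19.7872] rot [ 0.0002 -0.0008 -0.0012]
wrist dam_2_mid 0.79 [325.9, 248.7] [ 0.555  -0.0737  0.1141]
wrist seat 0.59 [326.3, 199.7] [ 0.5579 -0.0726  0.008 ]
wrist bay 0.63 [214.5, 196.6] [ 0.5584 -0.1613  0.008 ]
wrist cell 0.85 [334.9, 194.9] [ 0.5557 -0.0656  0.    ]
scene dam_2_mid 0.41 [330.0, 167.6] [ 0.5566 -0.0652  0.1141]
scene seat 0.59 [329.3, 190.8] [ 0.556  -0.0644  0.008 ]
scene bay 0.8 [355.8, 166.6] [ 0.5585 -0.1637  0.008 ]
scene cell 0.6 [325.6, 191.1] [ 0.5651 -0.0605  0.    ]
top dam_2_mid 0.54 [274.4, 154.0] [0.6675 0.1018 0.1141]
top seat 0.68 [334.4, 196.0] [ 0.5605 -0.0739  0.008 ]
top bay 0.88 [363.4, 197.4] [ 0.5546 -0.1637  0.008 ]
top bay 0.53 [336.5, 194.3] [ 0.5658 -0.0805  0.008 ]
top cell 0.85 [333.5, 202.4] [ 0.5418 -0.0709  0.    ]
```

Request:
step_arm(linear=[[-0.7,0,20],[0,0,15],[0,0,10],[0,0,5],[0,0,5],[0,0,0]], delta_rot=[[0,0,0],[0,0,0],[0,0,0],[0,0,0],[0,0,0],[0,0,0]], grip=[5,5,5,5,5,5])

```text
time_s: 36.4
tcp_pos: [0.5571, -0.0752, 0.0602]
ee_rot: [[-0.999, -0.034, -0.0], [-0.034, 0.999, -0.0], [0.0, -0.0, -1.0]]
wrist_force: [-0.5, 0.7, -0.9]
gripper_width: 0.157
gripper_force: 30.0
```

Free so far, with the foot at z ≈ 34 mm. Lowering further.

Request:
step_arm(linear=[[0,0,4],[0,0,4],[0,0,4],[0,0,4],[0,0,0]], delta_rot=[[0,0,0],[0,0,0],[0,0,0],[0,0,0],[0,0,0]], grip=[5,5,5,5,5])

```text
time_s: 37.02
tcp_pos: [0.5568, -0.0752, 0.0438]
ee_rot: [[-0.999, -0.034, -0.001], [-0.034, 0.999, -0.0], [0.001, -0.0, -1.0]]
wrist_force: [0.1, -0.4, -0.1]
gripper_width: 0.157
gripper_force: 30.0
```

Request:
step_arm(linear=[[0,0,4],[0,0,4],[0,0,2],[0,0,1],[0,0,0]], delta_rot=[[0,0,0],[0,0,0],[0,0,0],[0,0,0],[0,0,0]], grip=[5,5,5,5,5])

```text
time_s: 37.65
tcp_pos: [0.557, -0.0752, 0.0337]
ee_rot: [[-0.999, -0.034, -0.0], [-0.034, 0.999, -0.0], [0.0, -0.0, -1.0]]
wrist_force: [-2.3, 0.2, 2.7]
gripper_width: 0.159
gripper_force: 30.0
```

The dam is on the floor. I'll release it, rise, and turn while going to the prop.

Request:
step_arm(linear=[[0,0,-0.5],[0,0,0],[0,0,0],[0,0,-35],[0,0,-40],[0,-44,-10],[0,-45,0],[0,0,0],[0,0,0],[0,0,0]], delta_rot=[[0,0,0],[0,0,0],[0,0,0],[0,0,0],[0,0,0],[0,0,0],[0,0,0],[0,0,-0.1745],[0,0,-0.1745],[0,0,-0.1745]], grip=[36,36,36,36,50,50,50,50,50,50])

```text
time_s: 38.9
tcp_pos: [0.5601, -0.1644, 0.1186]
ee_rot: [[-0.846, -0.534, -0.0], [-0.534, 0.846, 0.0], [0.0, 0.0, -1.0]]
wrist_force: [-0.4, -0.1, -0.3]
gripper_width: 0.575
gripper_force: 0.0
```

Request:
step_arm(linear=[[0,0,0],[0,0,0],[0,0,0],[0,0,0],[0,0,0],[0,0,0],[0,0,0]], delta_rot=[[0,0,-0.1745],[0,0,-0.1745],[0,0,-0.1745],[0,0,-0.1745],[0,0,-0.1745],[0,0,-0.1745],[0,0,0]], grip=[50,50,50,50,50,50,50])

```text
time_s: 39.78
tcp_pos: [0.5602, -0.1642, 0.1187]
ee_rot: [[0.032, -0.999, -0.0], [-0.999, -0.032, 0.0], [-0.0, 0.0, -1.0]]
wrist_force: [0.4, 0.4, -0.7]
gripper_width: 0.576
gripper_force: 0.0
```

```bash
python3 - <<'E'
from h import *
s=sense();info(s);plan(s,[.5597,-.1637,.040],182)
c=capture("wrist");M=cam(c,s);save(c,"w13.png")
for l,z in(("prop_mid",.038),("dam_2_mid",.033)):
    for r in landmark_of("wrist",l)[:2]: print(l,r["score"],r["point"],at(c,M,r["point"],z))
c=capture("scene");M=cam(c);
for l,z in(("prop_mid",.038),("dam_2_mid",.033),("seat",.008)):
    for r in landmark_of("scene",l)[:4]: print(l,r["score"],r["point"],at(c,M,r["point"],z))
E
```

```text
t 39.775 tcp [ 0.5602 -0.1642  0.1187] psi -178.1742295366548 tilt [-0.0001  0.0001 -1.    ] J [ -0.4  23.4 -13.6  -0.  -53.    2.3] F [ 0.4  0.4 -0.7] w 50.1282769618034 0.0
PLAN lin [-0.4591  0.4348 78.6871] rot [ 0.0001  0.0001 -0.003 ]
prop_mid 0.63 [324.7, 212.0] [ 0.5591 -0.1599  0.038 ]
dam_2_mid 0.88 [327.0, 313.0] [ 0.5543 -0.074   0.033 ]
prop_mid 0.69 [217.0, 283.5] [0.5529 0.2888 0.038 ]
prop_mid 0.5 [356.8, 159.6] [ 0.5592 -0.1654  0.038 ]
dam_2_mid 0.79 [329.5, 183.5] [ 0.5604 -0.069   0.033 ]
seat 0.84 [333.0, 189.8] [ 0.5516 -0.073   0.008 ]
```

Request:
step_arm(linear=[[-0.4,0.4,30],[0,0,28],[0,0,20],[0,0,0],[0,0,0],[0,0,0],[0,0,0],[0,0,0],[0,0,0]], delta_rot=[[0,0,0],[0,0,0],[0,0,0],[0,0,0],[0,0,0],[0,0,0],[0,0,0],[0,0,0],[0,0,0]], grip=[50,50,50,15,15,15,15,15,15])

```text
time_s: 41.25
tcp_pos: [0.5606, -0.1638, 0.0418]
ee_rot: [[0.034, -0.999, 0.002], [-0.999, -0.034, -0.0], [0.0, -0.002, -1.0]]
wrist_force: [-0.2, 0.7, 6.0]
gripper_width: 0.295
gripper_force: 30.0
```

Request:
step_arm(linear=[[0,0,-6],[0,0,-6],[0,0,-8],[0,0,-10],[0,0,-15],[0,0,-20],[0,0,-20],[0,0,0]], delta_rot=[[0,0,0],[0,0,0],[0,0,0],[0,0,0],[0,0,0],[0,0,0],[0,0,0],[0,0,0]], grip=[15,15,15,15,15,15,15,15])

```text
time_s: 42.25
tcp_pos: [0.5617, -0.1638, 0.1291]
ee_rot: [[0.035, -0.999, 0.007], [-0.999, -0.035, -0.0], [0.001, -0.007, -1.0]]
wrist_force: [0.8, 0.1, -0.8]
gripper_width: 0.292
gripper_force: 30.0
```

```bash
python3 - <<'E'
from h import *
s=sense();info(s);plan(s,[.515,-.339,.12],182)
c=capture("wrist");M=cam(c,s);save(c,"w14.png")
for l,z in(("dam_2_mid",.033),("seat",.008)):
    for r in landmark_of("wrist",l)[:2]: print(l,r["score"],r["point"],at(c,M,r["point"],z))
c=capture("scene");M=cam(c)
for l,z in(("prop_mid",s["tcp_pos"][2]),("dam_2_mid",.033)):
    for r in landmark_of("scene",l)[:4]: print(l,r["score"],r["point"],at(c,M,r["point"],z))
E
```

```text
t 42.25 tcp [ 0.5617 -0.1638  0.1291] psi -178.01661014587745 tilt [ 0.0066 -0.0005 -1.    ] J [ -0.4  22.7 -13.    0.  -53.9   2.4] F [ 0.8  0.1 -0.8] w 25.40078240441568 29.999501300505074
PLAN lin [173.5126  52.755    8.8679] rot [-0.0066 -0.0007 -0.0003]
dam_2_mid 0.93 [330.0, 311.9] [ 0.5534 -0.0682  0.033 ]
prop_mid 0.46 [359.4, 142.0] [ 0.5515 -0.1578  0.1291]
dam_2_mid 0.81 [331.6, 185.7] [ 0.5524 -0.0682  0.033 ]
```

The prop is out, and the dam has moved to y ≈ -0.068, clamped. I'll stand the prop on bare worktop near its old place.

Request:
step_arm(linear=[[44,20,0],[45,20,0],[45,20,0],[0,0,25],[0,0,30],[0,0,25],[0,0,8],[0,0,4],[0,0,0]], delta_rot=[[0,0,0],[0,0,0],[0,0,0],[0,0,0],[0,0,0],[0,0,0],[0,0,0],[0,0,0],[0,0,0]], grip=[15,15,15,15,15,15,15,15,15])

```text
time_s: 43.68
tcp_pos: [0.5051, -0.2999, 0.0346]
ee_rot: [[0.034, -0.999, 0.002], [-0.999, -0.034, -0.001], [0.001, -0.001, -1.0]]
wrist_force: [-0.3, 0.8, -0.8]
gripper_width: 0.302
gripper_force: 30.0
```

Request:
step_arm(linear=[[0,0,1],[0,0,0.7],[0,0,0]], delta_rot=[[0,0,0],[0,0,0],[0,0,0]], grip=[15,15,15])

```text
time_s: 44.05
tcp_pos: [0.5052, -0.3, 0.0338]
ee_rot: [[0.035, -0.999, 0.002], [-0.999, -0.035, -0.001], [0.001, -0.002, -1.0]]
wrist_force: [-0.3, 1.1, 6.1]
gripper_width: 0.294
gripper_force: 30.0
```

Request:
step_arm(linear=[[0,0,-0.7],[0,0,0],[0,0,0],[0,0,-40],[0,0,-60],[-20,-10,-60],[-60,-20,-55],[-60,-20,0],[-57,-10,0],[0,0,0]], delta_rot=[[0,0,0],[0,0,0],[0,0,0],[0,0,0],[0,0,0],[0,0,0],[0,0,0],[0,0,0],[0,0,0],[0,0,0]], grip=[55,55,55,55,55,55,55,55,55,55])

```text
time_s: 45.3
tcp_pos: [0.5531, -0.114, 0.2324]
ee_rot: [[0.039, -0.999, 0.0], [-0.999, -0.039, 0.001], [-0.001, -0.0, -1.0]]
wrist_force: [-0.8, -0.3, 0.0]
gripper_width: 0.629
gripper_force: 0.0
```

Request:
step_arm(linear=[[0,0,0],[0,0,0]], delta_rot=[[0,0,0],[0,0,0]], grip=[55,55])

```text
time_s: 45.55
tcp_pos: [0.5524, -0.1185, 0.2322]
ee_rot: [[0.032, -0.999, -0.0], [-0.999, -0.032, -0.0], [0.0, 0.0, -1.0]]
wrist_force: [-0.6, 0.1, 0.1]
gripper_width: 0.627
gripper_force: 0.0
```

```bash
python3 - <<'E'
from h import *
s=sense();info(s)
c=capture("wrist");M=cam(c,s);save(c,"w15.png")
for l,z in(("cell",0),("seat",.008),("dam_2_mid",.033),("prop_mid",.03)):
    for r in landmark_of("wrist",l)[:2]: print(l,r["score"],r["point"],at(c,M,r["point"],z))
for r in silhouettes("wrist","dam_2_mid")[:1]:
    m=r["mask"];print(r["score"],r["point"],m.sum())
    for z in(.008,.014,.02): print("dam fit foot",z,fitbox(c,M,m,.5566,-.072,.049,.014,z+.02,z+.05,[2]))
for r in silhouettes("wrist","prop_mid")[:1]: print("prop fit",fitbox(c,M,r["mask"],.505,-.30,.026,.022,0,.06,[2]))
for n in("scene","top"):
    c=capture(n);M=cam(c)
    for l,z in(("prop_mid",.03),("dam_2_mid",.033),("vial_1",0),("timer",0),("label_pad",0),("rack",0)):
        for r in landmark_of(n,l)[:3]: print(n,l,r["score"],np.round(at(c,M,r["point"],z),4))
    if n=="scene":
        for r in silhouettes(n,"prop_mid")[:2]: print("prop fit",fitbox(c,M,r["mask"],.505,-.30,.026,.022,0,.06,[2]))
E
```

```text
t 45.55 tcp [ 0.5524 -0.1185  0.2322] psi -178.1468404954104 tilt [-0.0005 -0.0001 -1.    ] J [  4.3  15.8  -7.3   0.  -66.9  -2.5] F [-0.6  0.1  0.1] w 54.51768751353823 0.0
cell 0.86 [319.5, 212.7] [ 0.5552 -0.0673  0.    ]
seat 0.74 [317.0, 209.0] [ 0.5582 -0.0741  0.008 ]
seat 0.31 [316.3, 130.4] [ 0.5615 -0.163   0.008 ]
dam_2_mid 0.78 [318.7, 216.6] [ 0.5559 -0.073   0.033 ]
dam_2_mid 0.22 [318.1, 214.5] [ 0.5566 -0.0753  0.033 ]
0.92 [318.9, 218.7] 947
dam fit foot 0.008 [-0.8813  0.5572 -0.0742  1.828 ]
dam fit foot 0.014 [-0.8454  0.5587 -0.0769  3.3426]
dam fit foot 0.02 [-0.8178  0.5571 -0.0788  1.5356]
prop fit [-0.8685  0.5046 -0.2983  4.1919]
scene prop_mid 0.63 [ 0.5019 -0.2898  0.03  ]
scene dam_2_mid 0.69 [ 0.5582 -0.0745  0.033 ]
scene dam_2_mid 0.69 [ 0.556  -0.1544  0.033 ]
scene vial_1 0.74 [0.6865 0.1154 0.    ]
scene timer 0.8 [ 0.3785 -0.0569  0.    ]
scene label_pad 0.87 [0.3947 0.1308 0.    ]
scene rack 0.93 [0.4093 0.2654 0.    ]
scene rack 0.81 [0.5753 0.2751 0.    ]
prop fit [-0.8876  0.5045 -0.3013 19.1243]
top prop_mid 0.56 [ 0.5002 -0.2918  0.03  ]
top dam_2_mid 0.56 [ 0.5652 -0.0819  0.033 ]
top dam_2_mid 0.56 [ 0.3847 -0.046   0.033 ]
top timer 0.72 [ 0.3916 -0.0443  0.    ]
top label_pad 0.56 [ 0.5585 -0.0766  0.    ]
top label_pad 0.51 [0.3992 0.1308 0.    ]
top rack 0.83 [0.412  0.2648 0.    ]
top rack 0.8 [0.5786 0.2879 0.    ]
```

```bash
python3 - <<'E'
from h import *
s=sense();c=capture("wrist");M=cam(c,s);g=c["img"].mean(2)
def line(xc,z,ys):
    t=np.radians(2);o=np.array([.5563,-.0655]);out=[]
    for y in ys:
        P=o+[np.cos(t)*xc-np.sin(t)*y,np.sin(t)*xc+np.cos(t)*y];u,v=proj(c,M,[*P,z]);out.append(int(g[int(round(v)),int(round(u))]))
    return out
ys=np.arange(-.135,-.085,.001)
print("bar -26mm (start y -135, 1mm)",line(-.026,.018,ys));print("bar +26",line(.026,.018,ys))
yn=np.arange(-.04,.02,.001)
print("nose/dam x0 z28 y-40..",line(0,.028,yn)); print("z58",line(0,.058,yn)); print("flange x18 z28",line(-.018,.028,yn))
E
```

```text
bar -26mm (start y -135, 1mm) [134, 139, 138, 135, 134, 134, 134, 133, 133, 134, 134, 133, 132, 132, 135, 136, 141, 146, 146, 144, 140, 123, 108, 111, 111, 110, 110, 109, 107, 108, 107, 108, 107, 103, 112, 152, 172, 172, 172, 172, 172, 171, 171, 172, 172, 171, 171, 171, 171, 171]
bar +26 [169, 168, 169, 168, 167, 167, 169, 170, 168, 170, 169, 169, 168, 167, 169, 168, 167, 168, 168, 169, 145, 114, 109, 110, 110, 108, 109, 109, 110, 107, 107, 107, 107, 103, 125, 157, 169, 169, 168, 168, 168, 169, 170, 170, 169, 170, 170, 169, 169, 170]
nose/dam x0 z28 y-40.. [254, 254, 254, 254, 254, 242, 168, 168, 168, 146, 102, 80, 82, 120, 193, 222, 224, 224, 224, 223, 223, 168, 103, 102, 94, 85, 85, 82, 81, 81, 82, 82, 82, 81, 81, 127, 195, 220, 221, 221, 220, 220, 220, 219, 219, 217, 217, 214, 214, 214, 249, 254, 254, 254, 254, 254, 254, 254, 254, 253]
z58 [168, 146, 102, 80, 82, 120, 193, 222, 224, 224, 224, 223, 223, 168, 103, 102, 94, 85, 82, 81, 81, 82, 82, 82, 81, 127, 195, 220, 221, 221, 220, 220, 220, 219, 219, 217, 217, 214, 214, 249, 254, 254, 254, 254, 254, 254, 254, 254, 254, 254, 254, 254, 254, 253, 253, 253, 253, 253, 253, 253]
flange x18 z28 [221, 220, 221, 220, 220, 221, 220, 220, 220, 168, 101, 89, 80, 114, 182, 216, 218, 218, 218, 217, 166, 104, 104, 105, 94, 84, 84, 81, 83, 81, 83, 82, 82, 81, 81, 121, 188, 216, 219, 219, 219, 218, 218, 217, 216, 216, 216, 214, 224, 224, 250, 254, 253, 254, 253, 253, 253, 253, 253, 253]
```

The jaw bar has moved 3.5 mm from its shut position, matching a 14 mm dam. The dam's edges read the same at both ends, so it sits square. Handing in.

```bash
python3 -c "
from station import finish_job;print(finish_job())"
```

```text
the job is handed in; nothing more can be done
None
```

The job is handed in, finished at about 46 s: the 49 mm dam stands fully down in the channel, clamped square by the jaw. The prop stands upright on the worktop at about (0.505, -0.300), but seating it took several tries, with up to 48 N at the wrist while pressing it down with the fingers.

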